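# Close a specimen cam clamp with a T-handle hex key

### The job

Take the T-handle hex key from the wooden rack and lower it down the deep round bore of the clamp block on the round stand, turning it until its hexagon drops fully home into the hidden socket at the bottom. Turn it clockwise until the clamp's cam comes up against its stop, then pull the key out and put it back, fully down, in the same hole of the rack. Leave the other things on the bench where they are.

Things in the scene. Friction and masses are not known exactly. Their poses are not given: they have to be found in the camera images.
- key: Steel T-handle hex key, 0.34 to 0.61 kg, 120 mm tall, upright in the rack. Origin: its lowest point, on the axis; z up the shaft, x along the T-bar. Nose 20 mm in diameter from 0 to 3 mm; hexagonal shaft 24 mm across flats (27.7 over corners; two flats face +-x) from 3 to 68 mm; collar 44 mm in diameter from 68 to 76 mm; neck 16 mm in diameter to 106 mm; T-bar above.
- key_bar (a point): Centre of the key's T-bar, on the key's axis 113 mm above its lowest point. The bar is 100 mm long (along the key's x), 14 mm wide and 14 mm high: grip it at its middle, across its width, from above.
- rack: Wooden tool block 90 mm (x) by 170 mm (y) by 75 mm high, fixed to the bench. Origin: on the bench under the key's hole; the block runs from -45 to +125 mm in y. z up. A black round knob of another tool, 26 mm in diameter, stands 18 mm above the block's top at y = +95 mm.
- rack_hole (a point): Centre of the mouth of the key's hole in the rack's top face, 75 mm above the bench. The hole is round, 34 mm in diameter, and goes right through; the key hangs in it by its collar with its tip 7 mm above the bench.
- stand: Round dark metal stand, fixed: base disc 250 mm in diameter, 30 mm high, centred 45 mm along +x of the origin. Origin: on the bench under the bore's axis; z up. Steel clamp block 86 (x) by 80 mm (y), top at 95 mm; beside it at -y a jaw, a copper bar and an anvil, all below 75 mm. Column 28 mm in diameter, 265 mm high, at x = +118 mm; collar 52 mm in diameter on it at 150 to 176 mm.
- bore_mouth (a point): Centre of the mouth of the vertical bore in the clamp block's top, 95 mm above the bench. A 45 degree funnel, 41 mm wide and 6 mm deep, leads into the round bore, 28.8 mm in diameter. 30 mm below the mouth is the rim of the hexagonal socket: 25.4 mm across flats, 16 mm deep (floor 46 mm below the mouth). socket_floor tells how it fits.
- socket_floor (a point): Centre of the socket's floor, on the bore's axis 46 mm below the mouth. The socket's angle about the axis differs each time and is not given. While the hexagons do not match, the key stands with its lowest point 33 mm below the mouth; within about 6 degrees of a match (every 60 degrees) it drops to 46 mm. Once home it has about 6 degrees of play either way.
- cam (a joint): Angle of the cam in the clamp block (rad), which carries the socket: 0 open, growing clockwise as seen from above, hard stop at 1.4 (clamped). Starts between 0 and 0.3 and stays where it is left; takes about 0.3 N m to turn. It does not tell the socket's angle: the socket is fitted to the cam at an unknown angle. The jaw follows by 6 mm.
- weight: Bystander: brass weight with a knob, 48 mm in diameter, 70 mm high. Origin under its centre.
- driver: Bystander: screwdriver 180 mm long, lying on the bench. Origin under it, about its middle.
- meter: Bystander: black hand-held meter 150 x 75 x 34 mm lying on the bench. Origin under its centre.
- beaker: Bystander: glass beaker 68 mm in diameter, 85 mm high. Origin under its centre.
- tray: Bystander: white plastic tray 140 x 90 x 25 mm. Origin under its centre.
- jar: Bystander: amber jar 60 mm in diameter, 80 mm high. Origin under its centre.

How it is judged:
On the way, in this order (a step that is already met when the one before it is completed fails the run):
1. the key has dropped home into the socket: upright, its tip more than 41 mm below the bore's mouth (z of key in the frame of bore_mouth below -0.041 m and horizontal distance between key and bore_mouth below 0.004 m and angle between key's own z axis and vertical below 0.1 rad), for 0.2 s.
2. with the key home in the socket, the cam is turned up against its stop (beyond 1.25 rad) (all of step 1 and value of joint cam above 1.25 rad), for 0.1 s.
At the end, for the whole second after the job is handed in: The cam stands beyond 1.25 rad (its stop is at 1.4), and the key hangs at rest and released in the rack's hole: its tip within 8 mm sideways of the hole's centre, more than 60 mm below the rack's top (68 mm when fully down), within 0.12 rad of upright (value of joint cam above 1.25 rad and horizontal distance between key and rack_hole below 0.008 m and z of key in the frame of rack_hole below -0.06 m and angle between key's own z axis and vertical below 0.12 rad and linear speed of key below 0.03 m/s); the robot touches nothing.
It fails at once if a bystander (weight, screwdriver, meter, beaker, tray or jar) is moved more than 30 mm (distance of any of weight, driver, meter, beaker, tray, jar from where it was at the start of the episode above 0.03 m).
It also fails if it takes over 64 s, if anything falls off the work surface, if the arm or the gripper's body presses on something with over 40 N, if the wrist force passes 120 N, or if a joint passes its speed limit or range.

### The arm

A 6-joint arm with a two-finger parallel gripper is mounted at the origin on the work surface. World frame = base frame: x ahead of the robot, y to its left, z up, the work surface at z = 0. Lengths are in m, angles in rad, forces in N, time in s.
With the tool pointing down it reaches from about 0.35 to 0.775 m from the base axis. Payload 7.3 kg.
Tool frame: the origin (TCP) lies on the front face of the gripper's body, between the roots of the fingers; the fingertips stand 66 mm ahead of it and the grasp point (between the pads) lies 47 mm ahead of it; z points along the fingers, y is the direction in which the jaws open and shut (so a half turn about z gives the same grasp; the last joint's range is limited). The gripper opens to 92 mm and grips with 3 to 60 N. Pads are 19 mm wide; open, the fingers measure 130 mm over their backs; the gripper's body (75 mm by 190 mm) begins 47 mm behind the grasp point.
Start: joints at [1.064, 0.342, 1.524, -0, 1.275, -0.146], TCP at [0.185, 0.491, 0.292] pointing down, gripper open.
Joint ranges: [-2.53, 2.53], [-0.77, 2.02], [0.04, 2.7], [-1, 4.14], [0.28, 2.66], [-3.11, 3.11]. Speed limits (rad/s): [2.57, 2.57, 3.14, 3.14, 3.14, 3.14].

### API

Orientations are given as [roll, pitch, yaw] about the fixed x, y, z axes, in that order (R = Rz(yaw) Ry(pitch) Rx(roll)).
In Python, from cell import observe, read_camera, hand_in, search_frame, tip_of gives the robot as it stands. The module is installed in compiled form; this text tells all that it offers.
- The arm moves only by the tool apply_moves, never from a script. Its argument "motion" is a list of rows, each an object with "offset": the shift along the tool's x, y, z in mm, a list of three; "rotation": the turn, a rotation vector about the tool's x, y, z in rad, a list of three. In form: [{"offset": [x, y, z], "rotation": [rx, ry, rz]}, ...]. A call has 1 to 12 rows; each row shifts and turns the pose as measured when the row begins, along the tool's axes as they then stand; what a row does not reach is not made up. A row lasts 1/12 s, in which the tool goes at most 41.7 mm and 7.16 degrees, less where a joint would pass 70% of its speed; a pose out of reach is approached as far as the arm can. A call with a gripper value outside its range is refused whole. "grip" is the closure, from 0 (fully open) to 1 (shut), set as the call begins (left out, the last holds). The fingers move at their own pace and stop on an object; "grip_force" is the grip in N (left out, the last holds). Time passes only in rows, so rows that do not move let the fingers close. It gives the time, the measured TCP pose, the force and the opening at its end, in the units of the state.
- observe(): the state, without advancing time (a new reading comes with each control period).
- read_camera(name): name is "scene" or "top" or "wrist"; returns a dict with "img" (480x640x3 uint8, red, green, blue), "camera_matrix" (3x3 intrinsics, pixels), "D" ([k1, k2, p1, p2, k3] as OpenCV has them; the pictures are not rectified), "R" (3x3) and "t" (3): a world point X has camera coordinates R X + t; the wrist camera has in their place "tool_from_camera" (4x4, takes a point from camera to tool coordinates, whose origin is the TCP and whose axes are the flange's). Camera axes: x right, y down, z forward; pixel columns grow to the right and rows downward; lengths in m; the calibration is good to about 2 mm. A picture is of the moment at which its call begins: read the wrist's pose just before it. There is no depth.
- hand_in(): hands the job in, once; it reports no verdict.
Trained networks look in a picture, given as the dict that the camera call returned (one of the last four; its "shot" number tells which), for a name from the list of things; names that differ only in an ending like _2 or _b are one class to them, and where a whole thing is asked for, a point or a joint stands for the part that bears it (a point fixed in the world has none). Each returns a list of dicts, best first, with "score" (0 to 1); they miss things now and then, are a little off and sometimes report something else, mostly with a low value. They report only what shows in the picture. A call takes as long as a camera call.
- search_frame(query, picture): "location" ([x, y, z] in m, in world coordinates, good to about 4 mm: the middle of the surface that is visible of it).
- tip_of(query, picture): "location" ([x, y, z] in m, in world coordinates, good to about 4 mm: a listed point, or the origin of a listed thing).
The state is a dict: "time": time; "qpos": joint angles; "qvel": joint speeds; "joint_efforts": joint torques, N m; "tool_pos": TCP position; "tool_rot": TCP orientation; "contact_force": force on the tool from outside, world axes, zero at the start; "torque": the same for the moment, N m; "opening": finger opening in m.
Only numpy, scipy, OpenCV 4.12 (cv2) and the standard library are available. Lean on these libraries where they do the work, as an engineer would, in place of code of your own. Each camera call takes 0.05 s, during which the arm holds its last target.

## Working session

There is one attempt and no reset: what is moved stays moved. The work goes in short steps, Python scripts to look and compute and a tool call to move; the robot and the scene stay as the last step left them, time stands still between calls to the robot, and variables do not carry over. Pictures are saved under pics/ and viewed, and the job is handed in when it is done.

Besides the shell and the picture viewer there is one more tool, called after "Emit:" as name([rows], argument=value, ...), one row to a line, values as JSON. apply_moves: Moves the arm, as the interface text tells. Its arguments: {"type":"object","properties":{"motion":{"type":"array"},"grip":{"type":"number"},"grip_force":{"type":"number"}},"required":["motion"]}

```bash
mkdir -p pics; cat > h.py <<'E'
import numpy as np, cv2
from cell import *
def save(p,n): cv2.imwrite('pics/'+n,cv2.cvtColor(p['img'],cv2.COLOR_RGB2BGR))
E
python3 - <<'E'
from h import *
s=observe(); print(s)
for c in ['scene','top']:
    p=read_camera(c); save(p,c+'1.png')
    for q in ['key_bar','rack_hole','bore_mouth','key','rack','stand','weight','driver','meter','beaker','tray','jar']:
        print(c,q,[(np.round(d['location'],3).tolist(),round(d['score'],2)) for d in tip_of(q,p)[:2]])
print(observe()['time'])
E
```

```text
{'time': 0.0, 'qpos': array([ 1.06402084e+00,  3.42700464e-01,  1.52500162e+00, -2.29495598e-05,
        1.27541287e+00, -1.45978217e-01]), 'qvel': array([-4.22766420e-06,  6.82657586e-04, -1.72845409e-03, -4.25095084e-04,
        1.00466047e-04, -2.58953542e-04]), 'joint_efforts': array([-2.88357387e-04, -4.31234694e+01, -2.44220406e+01,  7.18011567e-02,
        5.60596038e-02, -1.78287419e-04]), 'tool_pos': array([0.18515873, 0.49093679, 0.29156182]), 'tool_rot': array([-3.14008335e+00, -1.99722121e-04,  2.78080193e+00]), 'contact_force': array([-0.21958291,  0.2895451 ,  0.4663652 ]), 'torque': array([ 0.04915844, -0.04111846,  0.00252337]), 'opening': 0.09140379726041117}
scene key_bar [([0.519, -0.252, 0.122], 0.59), ([0.509, 0.284, 0.047], 0.43)]
scene rack_hole [([0.52, -0.251, 0.078], 0.62)]
scene bore_mouth [([0.513, 0.282, 0.097], 0.97)]
scene key [([0.521, -0.251, 0.005], 0.51)]
scene rack [([0.518, -0.248, 0.12], 0.75), ([0.524, -0.254, -0.001], 0.55)]
scene stand [([0.511, 0.288, -0.001], 0.84)]
scene weight [([0.391, 0.009, -0.002], 0.83)]
scene driver [([0.621, -0.0, 0.0], 0.82)]
scene meter [([0.389, -0.531, 0.002], 0.88), ([0.355, 0.512, -0.002], 0.33)]
scene beaker [([0.357, 0.512, -0.002], 0.57)]
scene tray [([0.533, 0.53, 0.001], 0.82), ([0.51, 0.288, 0.001], 0.53)]
scene jar []
top key_bar [([0.52, -0.248, 0.123], 0.86)]
top rack_hole [([0.521, -0.252, 0.074], 0.67)]
top bore_mouth [([0.513, 0.283, 0.095], 0.67)]
top key [([0.521, -0.249, 0.004], 0.7)]
top rack [([0.521, -0.253, -0.003], 0.77)]
top stand [([0.514, 0.288, -0.0], 0.55)]
top weight [([0.393, 0.01, -0.001], 0.67)]
top driver [([0.622, -0.004, 0.001], 0.72)]
top meter [([0.391, -0.53, 0.004], 0.6)]
top beaker [([0.359, 0.515, 0.001], 0.65)]
top tray [([0.537, 0.527, 0.001], 0.67)]
top jar [([0.576, -0.498, -0.002], 0.71), ([0.391, -0.531, 0.004], 0.17)]
1.3
```

View pics/scene1.png

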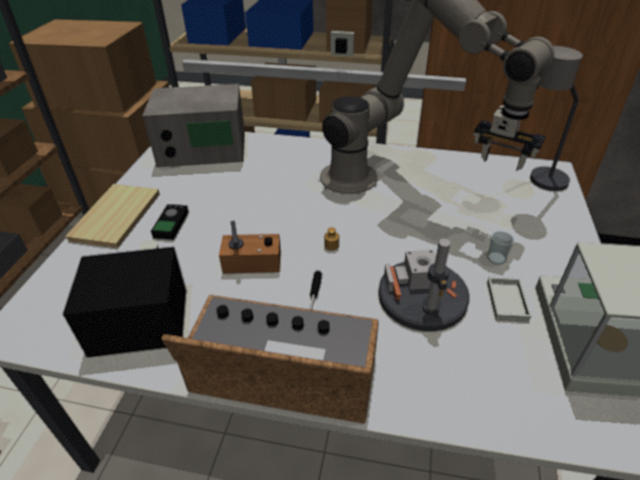

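View pics/top1.png

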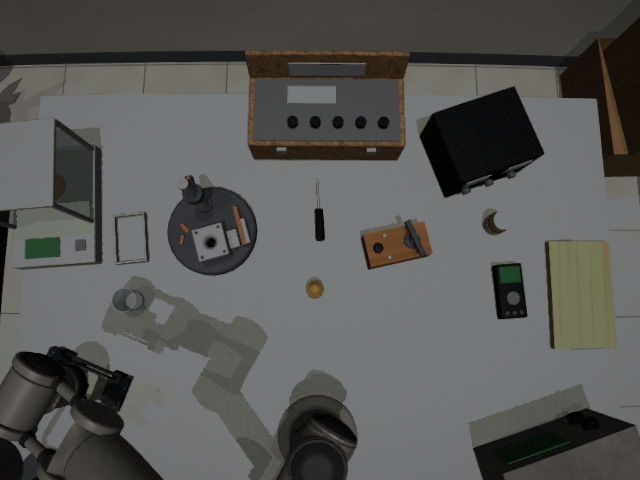

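```bash
cat >> h.py <<'E'
def ray(p,uv,z,R=None,t=None):
    K=p['camera_matrix'];D=np.array(p['D'])
    R=p['R'] if R is None else R; t=p['t'] if t is None else t
    uv=np.atleast_2d(np.array(uv,float))
    n=cv2.undistortPoints(uv[:,None],np.array(K),D)[:,0]
    d=np.c_[n,np.ones(len(n))]@R
    c=-np.array(R).T@t
    return c+d*((z-c[2])/d[:,2])[:,None]
def proj(p,X,R=None,t=None):
    R=p['R'] if R is None else R; t=p['t'] if t is None else t
    return cv2.projectPoints(np.atleast_2d(np.array(X,float)),cv2.Rodrigues(np.array(R))[0],np.array(t,float),np.array(p['camera_matrix']),np.array(p['D']))[0][:,0]
E
python3 - <<'E'
from h import *
p=read_camera('top')
im=p['img'][...,::-1]
a=cv2.resize(im[200:290,340:450],None,fx=7,fy=6.5,interpolation=cv2.INTER_CUBIC);a=cv2.resize(im[200:285,345:445],None,fx=7,fy=7,interpolation=cv2.INTER_CUBIC)
cv2.imwrite('pics/c1.png',a)
a=cv2.resize(im[165:285,160:265],None,fx=5,fy=5,interpolation=cv2.INTER_CUBIC)
cv2.imwrite('pics/c2.png',a)
print(proj(p,[[.52,-.25,.12],[.52,-.25,.075],[.513,.283,.095]]))
print(ray(p,[[378,247],],.093),ray(p,[[407,222],[424,250]],.12))
print(observe()['tool_rot'])
p=read_camera('wrist');print(p['tool_from_camera'],p['camera_matrix'])
E
```

```text
[[414.58748586 237.97537303]
 [411.24293275 240.50210402]
 [210.56992259 240.84251375]]
[[ 0.49953043 -0.15814186  0.093     ]] [[ 0.56189817 -0.2311767   0.12      ]
 [ 0.48875732 -0.27371022  0.12      ]]
[3.14146907e+00 9.72793977e-06 2.78079026e+00]
[[-7.96742204e-04 -9.54968143e-01 -2.96707283e-01  8.02103955e-02]
 [ 9.99999683e-01 -7.61720570e-04 -2.33641294e-04  3.42536562e-05]
 [-2.88804729e-06 -2.96707375e-01  9.54968447e-01 -9.26198817e-02]
 [ 0.00000000e+00  0.00000000e+00  0.00000000e+00  1.00000000e+00]] [[340.04805436   0.         310.2193099 ]
 [  0.         340.04805436 243.47482516]
 [  0.           0.           1.        ]]
```

View pics/c1.png

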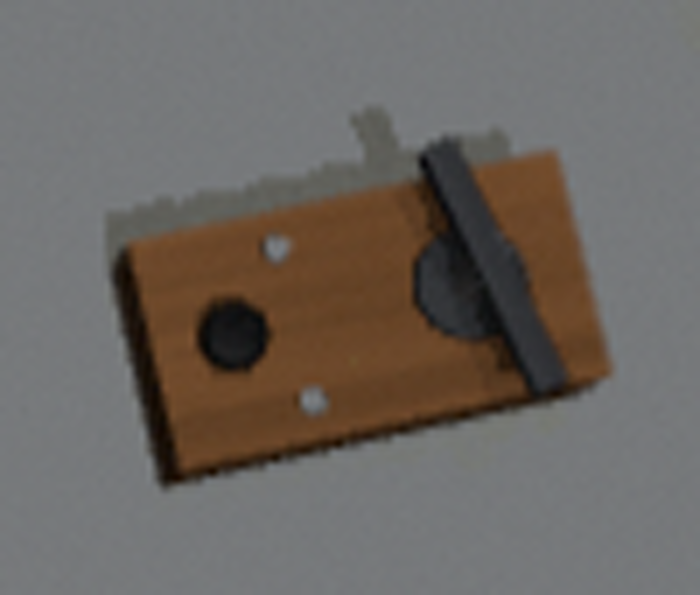

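View pics/c2.png

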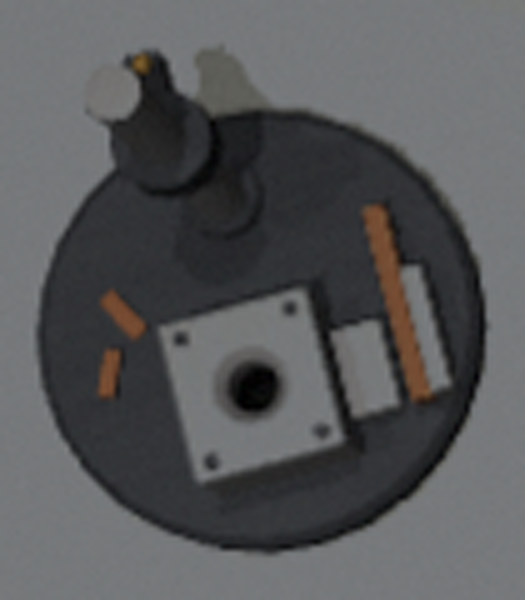

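```bash
cat >> h.py <<'E'
from scipy.spatial.transform import Rotation as Ro
def pose(s=None):
    s=s or observe()
    return np.array(s['tool_pos']),Ro.from_euler('xyz',s['tool_rot'])
def plan(tgt,yaw,n,s=None,dec=0):
    import json
    p,R=pose(s); T=Ro.from_euler('xyz',[np.pi,0,yaw])
    rv=(R.inv()*T).as_rotvec(); rows=[]
    for i in range(n):
        Ri=R*Ro.from_rotvec(rv*i/n)
        rows.append({"offset":[round(float(v),1) for v in Ri.inv().apply((np.array(tgt)-p)/n*1000)],"rotation":[round(float(v),3) for v in rv/n]})
    print(json.dumps(rows)); print('tot',np.linalg.norm(np.array(tgt)-p)*1000/n,'mm/row',np.degrees(rv))
def wristRT(p,s):
    P,R=pose(s); T=np.eye(4);T[:3,:3]=R.as_matrix();T[:3,3]=P
    C=np.linalg.inv(T@np.array(p['tool_from_camera'])); return C[:3,:3],C[:3,3]
E
python3 - <<'E'
from h import *
plan([.52,-.25,.28],3.557,22)
E
```

```text
[{"offset": [-26.1, -26.2, 0.6], "rotation": [0.0, 0.0, -0.035]}, {"offset": [-25.2, -27.1, 0.6], "rotation": [0.0, 0.0, -0.035]}, {"offset": [-24.2, -27.9, 0.6], "rotation": [0.0, 0.0, -0.035]}, {"offset": [-23.2, -28.8, 0.6], "rotation": [0.0, 0.0, -0.035]}, {"offset": [-22.2, -29.6, 0.6], "rotation": [0.0, 0.0, -0.035]}, {"offset": [-21.1, -30.3, 0.6], "rotation": [0.0, 0.0, -0.035]}, {"offset": [-20.0, -31.1, 0.6], "rotation": [0.0, 0.0, -0.035]}, {"offset": [-18.9, -31.7, 0.6], "rotation": [0.0, 0.0, -0.035]}, {"offset": [-17.8, -32.4, 0.6], "rotation": [0.0, 0.0, -0.035]}, {"offset": [-16.7, -33.0, 0.6], "rotation": [0.0, 0.0, -0.035]}, {"offset": [-15.5, -33.6, 0.6], "rotation": [0.0, 0.0, -0.035]}, {"offset": [-14.3, -34.1, 0.6], "rotation": [0.0, 0.0, -0.035]}, {"offset": [-13.1, -34.6, 0.6], "rotation": [0.0, 0.0, -0.035]}, {"offset": [-11.8, -35.0, 0.6], "rotation": [0.0, 0.0, -0.035]}, {"offset": [-10.6, -35.4, 0.6], "rotation": [0.0, 0.0, -0.035]}, {"offset": [-9.3, -35.8, 0.6], "rotation": [0.0, 0.0, -0.035]}, {"offset": [-8.1, -36.1, 0.6], "rotation": [0.0, 0.0, -0.035]}, {"offset": [-6.8, -36.3, 0.6], "rotation": [0.0, 0.0, -0.035]}, {"offset": [-5.5, -36.6, 0.6], "rotation": [0.0, 0.0, -0.035]}, {"offset": [-4.2, -36.7, 0.6], "rotation": [0.0, 0.0, -0.035]}, {"offset": [-2.9, -36.9, 0.6], "rotation": [0.0, 0.0, -0.035]}, {"offset": [-1.6, -36.9, 0.6], "rotation": [0.0, 0.0, -0.035]}]
tot 36.97103656791828 mm/row [ 6.03063069e-03  3.12010528e-03 -4.44758109e+01]
```

Emit:
apply_moves([
  {"offset": [-26,-26,0],"rotation": [0,0,-0.035]},
  {"offset": [-25,-27,0],"rotation": [0,0,-0.035]},
  {"offset": [-24,-28,0],"rotation": [0,0,-0.035]},
  {"offset": [-23,-29,0],"rotation": [0,0,-0.035]},
  {"offset": [-22,-30,0],"rotation": [0,0,-0.035]},
  {"offset": [-21,-30,0],"rotation": [0,0,-0.035]},
  {"offset": [-20,-31,0],"rotation": [0,0,-0.035]},
  {"offset": [-19,-32,0],"rotation": [0,0,-0.035]},
  {"offset": [-18,-32,0],"rotation": [0,0,-0.035]},
  {"offset": [-17,-33,0],"rotation": [0,0,-0.035]},
  {"offset": [-15,-34,0],"rotation": [0,0,-0.035]},
  {"offset": [-14,-34,0],"rotation": [0,0,-0.035]},
], grip=0)

```text
time: 2.4
tool_pos: [0.3739, 0.0772, 0.292]
tool_rot: [3.137, 0.007, -3.049]
contact_force: [0.8, 1.2, 0.8]
opening: 0.092
```

```bash
python3 - <<'E'
from h import *
s=observe();print(s['time'],s['qpos'],s['tool_pos'],s['tool_rot'])
plan([.52,-.25,.27],3.557,12)
E
```

```text
2.4 [-1.09833242e-03  7.22488760e-02  1.87625211e+00  5.15518213e-03
  1.18695707e+00 -1.66606742e+00] [0.37387092 0.07719676 0.2919918 ] [ 3.13740561  0.00655801 -3.04934949]
[{"offset": [-9.6, -28.3, 1.8], "rotation": [0.0, 0.001, -0.027]}, {"offset": [-8.8, -28.5, 1.8], "rotation": [0.0, 0.001, -0.027]}, {"offset": [-8.1, -28.8, 1.8], "rotation": [0.0, 0.001, -0.027]}, {"offset": [-7.3, -29.0, 1.8], "rotation": [0.0, 0.001, -0.027]}, {"offset": [-6.5, -29.1, 1.8], "rotation": [0.0, 0.001, -0.027]}, {"offset": [-5.7, -29.3, 1.8], "rotation": [0.0, 0.001, -0.027]}, {"offset": [-4.9, -29.5, 1.8], "rotation": [0.0, 0.001, -0.027]}, {"offset": [-4.1, -29.6, 1.8], "rotation": [0.0, 0.001, -0.027]}, {"offset": [-3.3, -29.7, 1.8], "rotation": [0.0, 0.001, -0.027]}, {"offset": [-2.5, -29.8, 1.8], "rotation": [0.0, 0.001, -0.027]}, {"offset": [-1.7, -29.8, 1.8], "rotation": [0.0, 0.001, -0.027]}, {"offset": [-0.9, -29.8, 1.8], "rotation": [0.0, 0.001, -0.027]}]
tot 29.918299067874127 mm/row [  0.17709354   0.41123327 -18.51506328]
```

Emit:
apply_moves([
  {"offset": [-10,-30,2],"rotation": [0,0,-0.03]},
  {"offset": [-9,-30,2],"rotation": [0,0,-0.03]},
  {"offset": [-8,-30,2],"rotation": [0,0,-0.03]},
  {"offset": [-7,-30,2],"rotation": [0,0,-0.03]},
  {"offset": [-6,-30,2],"rotation": [0,0,-0.03]},
  {"offset": [-6,-30,2],"rotation": [0,0,-0.03]},
  {"offset": [-5,-30,2],"rotation": [0,0,-0.03]},
  {"offset": [-4,-30,2],"rotation": [0,0,-0.03]},
  {"offset": [-3,-30,2],"rotation": [0,0,-0.03]},
  {"offset": [-2,-30,2],"rotation": [0,0,-0.03]},
  {"offset": [-1,-20,2],"rotation": [0,0,-0.02]},
  {"offset": [0,0,0],"rotation": [0,0,0]},
])

```text
time: 3.4
tool_pos: [0.5161, -0.2445, 0.2699]
tool_rot: [-3.138, 0.013, -2.72]
contact_force: [-0.9, -0.2, -0.2]
opening: 0.0915
```

```bash
python3 - <<'E'
from h import *
s=observe();print(s['time'],s['qpos'],s['tool_pos'],s['tool_rot'])
p=read_camera('wrist');save(p,'w1.png');R,t=wristRT(p,s)
for q in ['key_bar','rack_hole','key']:
    print(q,[(np.round(d['location'],4).tolist(),round(d['score'],2)) for d in tip_of(q,p)[:2]])
print(proj(p,[.52,-.25,.127],R,t))
E
```

```text
3.4 [-0.58049174  0.43897409  1.43761295  0.00928919  1.25512175 -2.57533524] [ 0.51610077 -0.2444621   0.26992708] [-3.13801432  0.01277138 -2.72036291]
key_bar [([0.5205, -0.2526, 0.122], 0.58)]
rack_hole []
key [([0.5206, -0.2503, 0.0045], 0.97)]
[[302.15305742 252.03246128]]
```

View pics/w1.png

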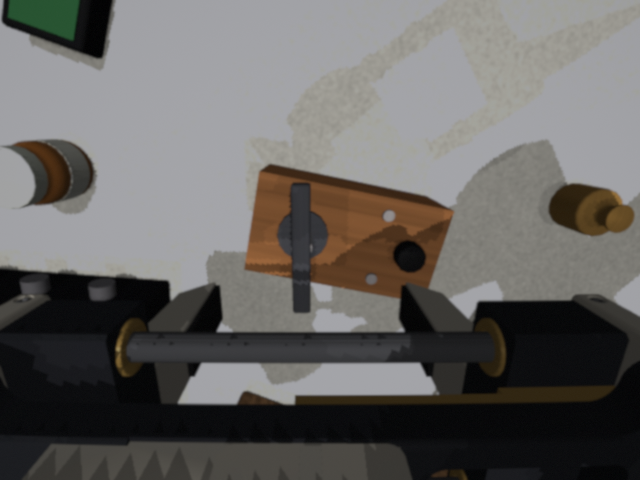

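```bash
python3 - <<'E'
from h import *
s=observe();p=read_camera('wrist');R,t=wristRT(p,s)
c=p['img'][170:325,240:365][...,::-1]
cv2.imwrite('pics/w1c.png',cv2.resize(c,None,fx=3.8,fy=3.8,interpolation=cv2.INTER_CUBIC))
g=ray(p,[[301,184],[302.5,312]],.127,R,t);print(g,g.mean(0),np.linalg.norm(g[0]-g[1]),np.arctan2(*(g[0]-g[1])[1::-1]))
s=observe();print(s['tool_pos'],s['tool_rot'])
E
```

```text
[[ 0.47378251 -0.2660743   0.127     ]
 [ 0.56422283 -0.22509813  0.127     ]] [ 0.51900267 -0.24558622  0.127     ] 0.09928996482329008 -2.7161852255128425
[ 0.51489798 -0.23991079  0.27108952] [-3.13944666  0.01299905 -2.71819591]
```

View pics/w1c.png

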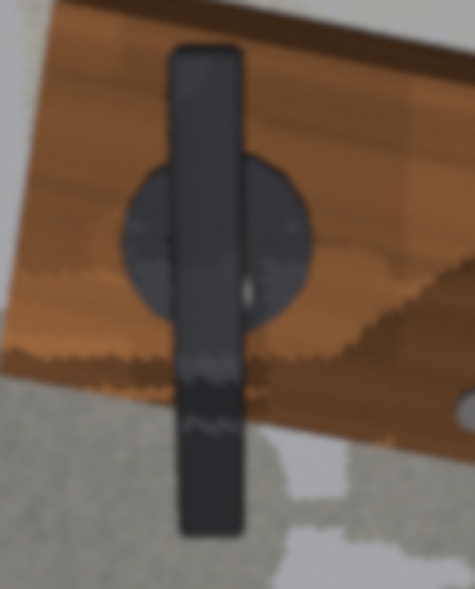

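```bash
python3 - <<'E'
from h import *
s=observe();p=read_camera('wrist');R,t=wristRT(p,s)
print(s['tool_pos'],s['tool_rot'],s['qvel'].round(3))
g=ray(p,[[294.2,182.8],[295.8,310]],.127,R,t);print(g,g.mean(0),np.linalg.norm(g[0]-g[1]),np.arctan2(*(g[0]-g[1])[1::-1]))
c=p['img'][170:325,240:365][...,::-1]
cv2.imwrite('pics/w1d.png',cv2.resize(c,None,fx=3.8,fy=3.8,interpolation=cv2.INTER_CUBIC))
print(tip_of('key_bar',p)[:1])
p2=read_camera('top');print([tip_of(q,p2)[:1] for q in ['key_bar','rack_hole']])
print(observe()['tool_pos'])
E
```

```text
[ 0.51489798 -0.23991079  0.27108952] [-3.13944666  0.01299905 -2.71819591] [ 0.004 -0.006 -0.001 -0.001 -0.001 -0.003]
[[ 0.47509852 -0.2705178   0.127     ]
 [ 0.56499423 -0.23030365  0.127     ]] [ 0.52004638 -0.25041072  0.127     ] 0.0984805432204129 -2.7209510833284565
[{'location': [0.5211, -0.2558, 0.1229], 'score': 0.64}]
[[{'location': [0.52, -0.2507, 0.1199], 'score': 0.61}], [{'location': [0.5191, -0.2516, 0.0773], 'score': 0.64}]]
[ 0.5151705  -0.2403588   0.27126158]
```

View pics/w1d.png

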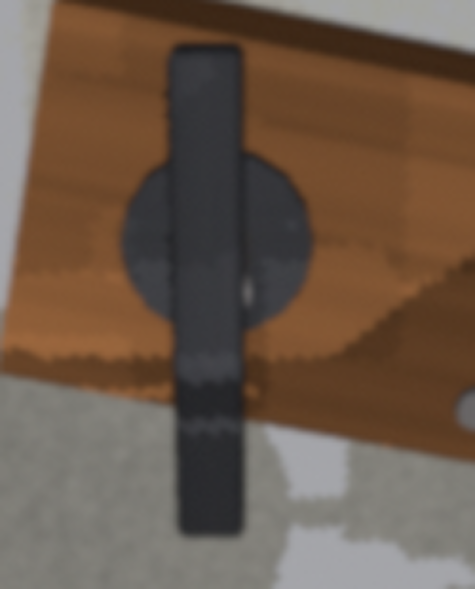

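```bash
python3 - <<'E'
from h import *
plan([.52,-.2505,.18],-2.721,5)
E
```

```text
[{"offset": [0.2, -2.2, 18.3], "rotation": [-0.001, 0.003, 0.001]}, {"offset": [0.1, -2.2, 18.3], "rotation": [-0.001, 0.003, 0.001]}, {"offset": [0.1, -2.2, 18.3], "rotation": [-0.001, 0.003, 0.001]}, {"offset": [0.0, -2.2, 18.3], "rotation": [-0.001, 0.003, 0.001]}, {"offset": [-0.0, -2.2, 18.3], "rotation": [-0.001, 0.003, 0.001]}]
tot 18.390044840557195 mm/row [-0.16869896  0.75930526  0.17270143]
```

Emit:
apply_moves([
  {"offset": [0,-5,18],"rotation": [-0.002,0.006,0]},
  {"offset": [0,-5,18],"rotation": [0,0.006,0]},
  {"offset": [0,0,18],"rotation": [0,0,0]},
  {"offset": [0,0,18],"rotation": [0,0,0]},
  {"offset": [0,0,12],"rotation": [0,0,0]},
  {"offset": [0,0,0],"rotation": [0,0,0]},
])

```text
time: 4.4
tool_pos: [0.5211, -0.2484, 0.1874]
tool_rot: [-3.135, 0.005, -2.715]
contact_force: [-0.8, 0.3, 0.5]
opening: 0.0919
```

```bash
python3 - <<'E'
from h import *
s=observe();p=read_camera('wrist');save(p,'w2.png')
plan([.52,-.2505,.167],-2.721,3)
E
```

```text
[{"offset": [0.7, -0.3, 7.2], "rotation": [-0.003, 0.002, 0.002]}, {"offset": [0.7, -0.4, 7.2], "rotation": [-0.003, 0.002, 0.002]}, {"offset": [0.7, -0.4, 7.2], "rotation": [-0.003, 0.002, 0.002]}]
tot 7.216188035259684 mm/row [-0.45294573  0.30221294  0.32326941]
```

View pics/w2.png

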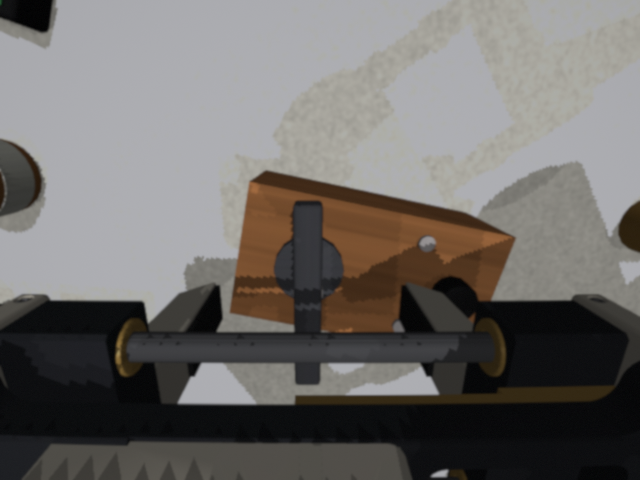

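Emit:
apply_moves([
  {"offset": [1,0,8],"rotation": [-0.004,0.003,0.003]},
  {"offset": [1,0,8],"rotation": [-0.004,0.003,0.003]},
  {"offset": [0,0,5],"rotation": [0,0,0]},
  {"offset": [0,0,1],"rotation": [0,0,0]},
])

```text
time: 4.78
tool_pos: [0.5208, -0.2499, 0.168]
tool_rot: [-3.138, 0.002, -2.721]
contact_force: [-0.8, 0.8, -0.5]
opening: 0.0918
```

Emit:
apply_moves([
  {"offset": [0,0,0],"rotation": [0,0,0]},
  {"offset": [0,0,0],"rotation": [0,0,0]},
  {"offset": [0,0,0],"rotation": [0,0,0]},
  {"offset": [0,0,0],"rotation": [0,0,0]},
  {"offset": [0,0,0],"rotation": [0,0,0]},
  {"offset": [0,0,0],"rotation": [0,0,0]},
  {"offset": [0,0,0],"rotation": [0,0,0]},
  {"offset": [0,0,0],"rotation": [0,0,0]},
], grip=1, grip_force=55)

```text
time: 5.45
tool_pos: [0.5214, -0.2503, 0.1694]
tool_rot: [-3.135, 0.003, -2.722]
contact_force: [-0.6, 0.9, -0.5]
opening: 0.043
```

```bash
python3 - <<'E'
from h import *
s=observe();print({k:np.round(v,3) for k,v in s.items()})
E
```

```text
{'time': np.float64(5.45), 'qpos': array([-5.800e-01,  5.550e-01,  1.542e+00, -1.000e-03,  1.037e+00,
       -2.570e+00]), 'qvel': array([-0.001, -0.001, -0.   , -0.   ,  0.001,  0.001]), 'joint_efforts': array([-1.0000e-03, -5.0711e+01, -2.1374e+01, -7.9000e-02, -1.9000e-02,
       -0.0000e+00]), 'tool_pos': array([ 0.521, -0.25 ,  0.169]), 'tool_rot': array([-3.135e+00,  3.000e-03, -2.722e+00]), 'contact_force': array([-0.57 ,  0.859, -0.542]), 'torque': array([0.061, 0.066, 0.006]), 'opening': np.float64(0.043)}
```

Emit:
apply_moves([
  {"offset": [0,0,2],"rotation": [-0.005,0,0]},
  {"offset": [0,0,1],"rotation": [0,0,0]},
  {"offset": [0,0,0],"rotation": [0,0,0]},
  {"offset": [0,0,0],"rotation": [0,0,0]},
  {"offset": [0,0,0],"rotation": [0,0,0]},
  {"offset": [0,0,0],"rotation": [0,0,0]},
  {"offset": [0,0,0],"rotation": [0,0,0]},
])

```text
time: 6.03
tool_pos: [0.5214, -0.2503, 0.1661]
tool_rot: [-3.141, 0.003, -2.722]
contact_force: [0.6, -0.4, -0.1]
opening: 0.0145
```

```bash
python3 - <<'E'
from h import *
s=observe();print({k:np.round(v,3) for k,v in s.items()})
E
```

```text
{'time': np.float64(6.033), 'qpos': array([-0.581,  0.561,  1.542,  0.003,  1.036, -2.573]), 'qvel': array([ 0.   , -0.   ,  0.   , -0.002, -0.001, -0.001]), 'joint_efforts': array([-3.0000e-02, -5.0815e+01, -2.1285e+01, -7.0000e-02, -1.1000e-02,
       -8.0000e-03]), 'tool_pos': array([ 0.521, -0.25 ,  0.166]), 'tool_rot': array([-3.141e+00,  3.000e-03, -2.722e+00]), 'contact_force': array([ 0.589, -0.374, -0.056]), 'torque': array([0.031, 0.042, 0.007]), 'opening': np.float64(0.015)}
```

Emit:
apply_moves([
  {"offset": [0,0,0],"rotation": [0,0,0]},
  {"offset": [0,0,-10],"rotation": [0,0,0]},
  {"offset": [0,0,-20],"rotation": [0,0,0]},
  {"offset": [0,0,-25],"rotation": [0,0,0]},
  {"offset": [0,0,-25],"rotation": [0,0,0]},
  {"offset": [0,0,-25],"rotation": [0,0,0]},
  {"offset": [0,0,-20],"rotation": [0,0,0]},
  {"offset": [0,0,0],"rotation": [0,0,0]},
])

```text
time: 6.7
tool_pos: [0.5193, -0.2496, 0.2945]
tool_rot: [3.134, -0.003, -2.722]
contact_force: [-0.1, -0.3, -3.6]
opening: 0.0146
```

```bash
python3 - <<'E'
from h import *
s=observe();print({k:np.round(v,3) for k,v in s.items()})
p=read_camera('scene');save(p,'s2.png')
plan([.513,.283,.30],-2.721,16)
E
```

```text
{'time': np.float64(6.7), 'qpos': array([-5.820e-01,  4.390e-01,  1.369e+00,  2.000e-03,  1.343e+00,
       -2.573e+00]), 'qvel': array([ 0.   ,  0.015,  0.048,  0.   , -0.039, -0.002]), 'joint_efforts': array([-1.0400e-01, -4.8226e+01, -2.4596e+01, -1.0900e-01,  9.9400e-01,
        8.0000e-03]), 'tool_pos': array([ 0.519, -0.25 ,  0.294]), 'tool_rot': array([ 3.134e+00, -3.000e-03, -2.722e+00]), 'contact_force': array([-0.072, -0.31 , -3.605]), 'torque': array([ 0.026, -0.092,  0.014]), 'opening': np.float64(0.015)}
[{"offset": [-13.2, 30.5, -0.2], "rotation": [0.001, -0.0, -0.0]}, {"offset": [-13.2, 30.5, -0.2], "rotation": [0.001, -0.0, -0.0]}, {"offset": [-13.2, 30.5, -0.3], "rotation": [0.001, -0.0, -0.0]}, {"offset": [-13.2, 30.5, -0.3], "rotation": [0.001, -0.0, -0.0]}, {"offset": [-13.2, 30.5, -0.3], "rotation": [0.001, -0.0, -0.0]}, {"offset": [-13.2, 30.5, -0.3], "rotation": [0.001, -0.0, -0.0]}, {"offset": [-13.2, 30.5, -0.3], "rotation": [0.001, -0.0, -0.0]}, {"offset": [-13.2, 30.5, -0.3], "rotation": [0.001, -0.0, -0.0]}, {"offset": [-13.2, 30.5, -0.4], "rotation": [0.001, -0.0, -0.0]}, {"offset": [-13.2, 30.5, -0.4], "rotation": [0.001, -0.0, -0.0]}, {"offset": [-13.2, 30.5, -0.4], "rotation": [0.001, -0.0, -0.0]}, {"offset": [-13.2, 30.5, -0.4], "rotation": [0.001, -0.0, -0.0]}, {"offset": [-13.2, 30.5, -0.4], "rotation": [0.001, -0.0, -0.0]}, {"offset": [-13.2, 30.5, -0.4], "rotation": [0.001, -0.0, -0.0]}, {"offset": [-13.3, 30.5, -0.4], "rotation": [0.001, -0.0, -0.0]}, {"offset": [-13.3, 30.5, -0.5], "rotation": [0.001, -0.0, -0.0]}]
tot 33.27799807749651 mm/row [ 0.58249131 -0.24928    -0.04085725]
```

View pics/s2.png

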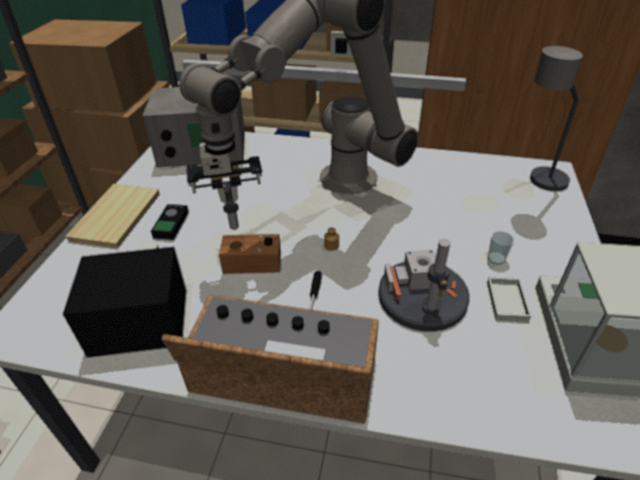

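```bash
python3 - <<'E'
from h import *
p=read_camera('top')
c=np.array([[160,327],[306,287],[345,440],[200,487]])/5+[160,165]
g=ray(p,c,.095);print(g,g.mean(0),np.arctan2(*(g[1]-g[2])[1::-1]),np.arctan2(*(g[0]-g[3])[1::-1]),np.linalg.norm(g[1]-g[2]),np.linalg.norm(g[1]-g[0]))
print(ray(p,np.array([[250,383]])/5+[160,165],.095))
a=cv2.resize(p['img'][...,::-1][215:270,185:240],None,fx=10,fy=10,interpolation=cv2.INTER_CUBIC)
cv2.imwrite('pics/c3.png',a)
print([tip_of(q,p)[:1] for q in ['bore_mouth','stand','socket_floor']])
p=read_camera('scene')
print([tip_of(q,p)[:1] for q in ['bore_mouth','stand','socket_floor']])
E
```

```text
[[0.54063519 0.3335517  0.095     ]
 [0.56253586 0.25656026 0.095     ]
 [0.48106236 0.23318024 0.095     ]
 [0.45575195 0.30877275 0.095     ]] [0.50999634 0.28301624 0.095     ] 0.27945528666859154 0.2840257608274794 0.0847617671622022 0.08004574717817917
[[0.51097411 0.28443531 0.095     ]]
[[{'location': [0.5095, 0.2828, 0.0952], 'score': 0.87}], [{'location': [0.514, 0.2855, -0.0015], 'score': 0.62}], [{'location': [0.5098, 0.2852, 0.0508], 'score': 0.6}]]
[[{'location': [0.5126, 0.2828, 0.0957], 'score': 0.64}], [{'location': [0.5101, 0.2881, 0.0006], 'score': 0.91}], [{'location': [0.511, 0.2845, 0.047], 'score': 0.76}]]
```

View pics/c3.png

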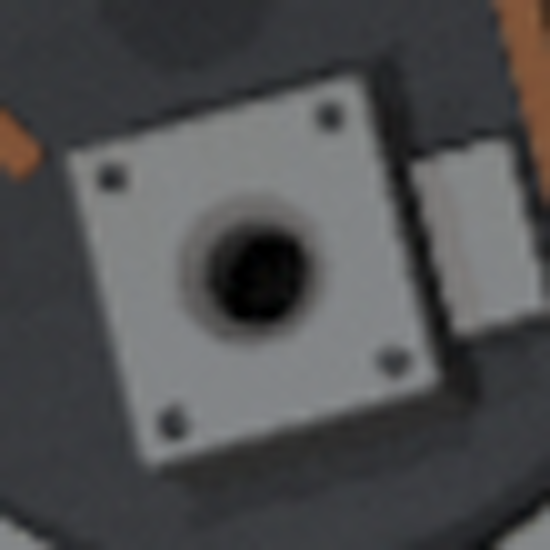

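Emit:
apply_moves([
  {"offset": [-8,18,0],"rotation": [0.006,0,0]},
  {"offset": [-14,31,0],"rotation": [0.003,0,0]},
  {"offset": [-14,31,-1],"rotation": [0,0,0]},
  {"offset": [-14,31,-1],"rotation": [0,0,0]},
  {"offset": [-14,31,-1],"rotation": [0,0,0]},
  {"offset": [-14,31,-1],"rotation": [0,0,0]},
  {"offset": [-14,31,-1],"rotation": [0,0,0]},
  {"offset": [-14,31,-1],"rotation": [0,0,0]},
  {"offset": [-14,31,-1],"rotation": [0,0,0]},
  {"offset": [-14,31,-1],"rotation": [0,0,0]},
  {"offset": [-14,31,-1],"rotation": [0,0,0]},
])

```text
time: 8.07
tool_pos: [0.5196, 0.1185, 0.2933]
tool_rot: [3.133, -0.015, -2.734]
contact_force: [0.0, 0.1, -3.5]
opening: 0.0144
```

```bash
python3 - <<'E'
from h import *
s=observe();print({k:np.round(v,3) for k,v in s.items()})
plan([.511,.2835,.305],-2.721,8)
E
```

```text
{'time': np.float64(8.067), 'qpos': array([ 0.079,  0.363,  1.49 ,  0.003,  1.305, -1.9  ]), 'qvel': array([ 0.808,  0.153, -0.259,  0.011,  0.1  ,  0.8  ]), 'joint_efforts': array([-3.4660e+00, -4.8131e+01, -2.4334e+01,  2.0000e-03,  2.4600e-01,
       -1.0590e+00]), 'tool_pos': array([0.52 , 0.119, 0.293]), 'tool_rot': array([ 3.133, -0.015, -2.734]), 'contact_force': array([ 0.011,  0.123, -3.506]), 'torque': array([ 0.078, -0.154,  0.031]), 'opening': np.float64(0.014)}
[{"offset": [-7.2, 19.4, -1.4], "rotation": [0.001, -0.002, -0.002]}, {"offset": [-7.2, 19.4, -1.4], "rotation": [0.001, -0.002, -0.002]}, {"offset": [-7.2, 19.3, -1.4], "rotation": [0.001, -0.002, -0.002]}, {"offset": [-7.3, 19.3, -1.4], "rotation": [0.001, -0.002, -0.002]}, {"offset": [-7.3, 19.3, -1.4], "rotation": [0.001, -0.002, -0.002]}, {"offset": [-7.3, 19.3, -1.4], "rotation": [0.001, -0.002, -0.002]}, {"offset": [-7.4, 19.3, -1.5], "rotation": [0.001, -0.002, -0.002]}, {"offset": [-7.4, 19.3, -1.5], "rotation": [0.001, -0.002, -0.002]}]
tot 20.69909414972299 mm/row [ 0.47664692 -0.8289154  -0.77609644]
```

Weight is about 3.5 N (0.36 kg). Continue to the bore.

Emit:
apply_moves([
  {"offset": [-9,23,-3],"rotation": [0.003,-0.005,-0.004]},
  {"offset": [-9,23,-3],"rotation": [0.003,-0.005,-0.004]},
  {"offset": [-9,23,-3],"rotation": [0.003,-0.003,-0.004]},
  {"offset": [-8,22,-3],"rotation": [0,0,0]},
  {"offset": [-8,22,-2],"rotation": [0,0,0]},
  {"offset": [-7,20,-2],"rotation": [0,0,0]},
  {"offset": [-5,12,-2],"rotation": [0,0,0]},
  {"offset": [0,0,0],"rotation": [0,0,0]},
])

```text
time: 8.73
tool_pos: [0.5078, 0.2886, 0.3086]
tool_rot: [3.139, -0.005, -2.714]
contact_force: [-0.4, -0.0, -3.5]
opening: 0.0143
```

```bash
python3 - <<'E'
from h import *
s=observe();print({k:np.round(v,4) for k,v in s.items()})
plan([.511,.2835,.305],-2.721,3)
p=read_camera('wrist');save(p,'w3.png')
E
```

```text
{'time': np.float64(8.7333), 'qpos': array([ 0.3847,  0.4428,  1.3229,  0.0022,  1.381 , -1.6144]), 'qvel': array([-0.0041,  0.0051,  0.0221, -0.0189, -0.0012, -0.0172]), 'joint_efforts': array([  0.7006, -50.7745, -26.7563,   0.0564,   0.2456,   0.297 ]), 'tool_pos': array([0.5078, 0.2886, 0.3086]), 'tool_rot': array([ 3.1392, -0.005 , -2.7138]), 'contact_force': array([-0.3846, -0.0337, -3.4652]), 'torque': array([-0.0083,  0.0019, -0.0179]), 'opening': np.float64(0.0143)}
[{"offset": [-0.3, -2.0, 1.2], "rotation": [0.001, -0.002, 0.002]}, {"offset": [-0.3, -2.0, 1.2], "rotation": [0.001, -0.002, 0.002]}, {"offset": [-0.3, -2.0, 1.2], "rotation": [0.001, -0.002, 0.002]}]
tot 2.3359364005966645 mm/row [ 0.13516565 -0.28640055  0.41446688]
```

View pics/w3.png

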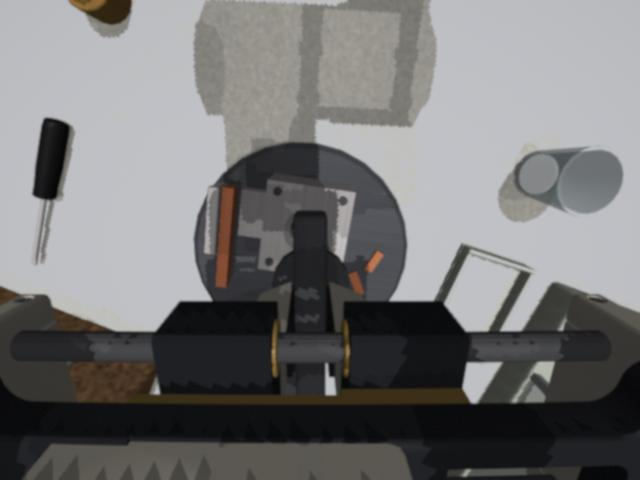

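```bash
python3 - <<'E'
from h import *
s=observe();p=read_camera('wrist');R,t=wristRT(p,s);save(p,'w3.png')
c=p['img'][170:280,230:380][...,::-1]
cv2.imwrite('pics/w3c.png',cv2.resize(c,None,fx=5,fy=5,interpolation=cv2.INTER_CUBIC))
print(s['tool_pos'],s['tool_rot'])
g=ray(p,[[277,191],[343,201],[268,262]],.095,R,t);print(g,g[1:].mean(0))
E
```

```text
[0.50782646 0.28742592 0.3082584 ] [ 3.13993876 -0.00598507 -2.71405867]
[[0.48745781 0.24540281 0.095     ]
 [0.47103331 0.30347606 0.095     ]
 [0.55363884 0.26391849 0.095     ]] [0.51233608 0.28369728 0.095     ]
```

View pics/w3c.png

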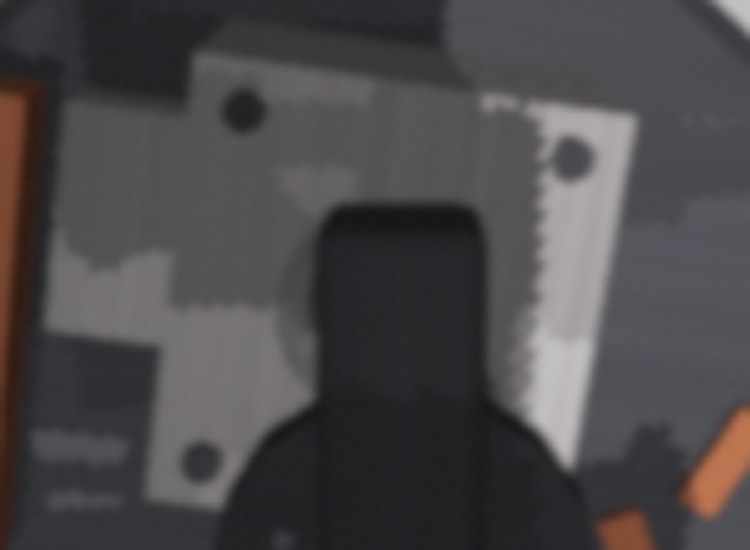

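```bash
python3 - <<'E'
from h import *
s=observe();p=read_camera('wrist');R,t=wristRT(p,s)
print(s['tool_pos'],s['tool_rot'])
g=ray(p,[[278.6,192],[344.4,201.6],[270.2,262.4]],.095,R,t);print(g,g[1:].mean(0),[np.linalg.norm(g[0]-g[i]) for i in (1,2)])
P,Q=pose(s)
# bar near end + far end visible? predicted key axis points
for dx in (0,.0013):
  for z in (.040,.159): print(dx,z,proj(p,P+Q.apply([dx,0,z]),R,t))
  print('barend',proj(p,P+Q.apply([dx+.05,0,.040]),R,t))
print('joints ok')
plan([.5115,.2835,.275],-2.721,3)
E
```

```text
[0.50803718 0.28625277 0.30819985] [ 3.14055503 -0.00642402 -2.7152239 ]
[[0.48782086 0.245759   0.095     ]
 [0.47119219 0.3035759  0.095     ]
 [0.55327873 0.26460814 0.095     ]] [0.51223546 0.28409202 0.095     ] [np.float64(0.06016066907856941), np.float64(0.06811771588079683)]
0 0.04 [[310.63438173 327.61304255]]
0 0.159 [[310.53528096 246.0565502 ]]
barend [[310.58023264 217.24469878]]
0.0013 0.04 [[310.6331398  325.02920406]]
0.0013 0.159 [[310.53440258 244.45935882]]
barend [[310.57863181 214.04980604]]
joints ok
[{"offset": [-0.8, -1.1, 11.1], "rotation": [0.0, -0.002, 0.002]}, {"offset": [-0.8, -1.1, 11.1], "rotation": [0.0, -0.002, 0.002]}, {"offset": [-0.8, -1.1, 11.1], "rotation": [0.0, -0.002, 0.002]}]
tot 11.160474393072727 mm/row [ 0.04937937 -0.37575047  0.26851674]
```

Emit:
apply_moves([
  {"offset": [-4,-4,18],"rotation": [0.001,-0.005,0.003]},
  {"offset": [-2,-2,18],"rotation": [0,-0.003,0.003]},
  {"offset": [0,0,10],"rotation": [0,0,0]},
  {"offset": [0,0,4],"rotation": [0,0,0]},
])

```text
time: 9.22
tool_pos: [0.5183, 0.2772, 0.2581]
tool_rot: [-3.139, 0.005, -2.728]
contact_force: [-0.5, 0.2, -5.1]
opening: 0.0144
```

```bash
python3 - <<'E'
from h import *
s=observe();print({k:np.round(v,4) for k,v in s.items() if k!='joint_efforts'})
plan([.5133,.2845,.246],-2.721,3)
p=read_camera('scene');cv2.imwrite('pics/s3.png',cv2.resize(p['img'][...,::-1][180:340,340:500],None,fx=3.7,fy=3.7,interpolation=cv2.INTER_CUBIC))
p=read_camera('top');cv2.imwrite('pics/t3.png',cv2.resize(p['img'][...,::-1][180:280,150:270],None,fx=5,fy=5,interpolation=cv2.INTER_CUBIC))
E
```

```text
{'time': np.float64(9.2167), 'qpos': array([ 0.3618,  0.4818,  1.4009, -0.0024,  1.2539, -1.622 ]), 'qvel': array([-0.0309,  0.037 ,  0.0818, -0.008 , -0.113 , -0.0067]), 'tool_pos': array([0.5183, 0.2772, 0.2581]), 'tool_rot': array([-3.1391,  0.0048, -2.7279]), 'contact_force': array([-0.5254,  0.1551, -5.0525]), 'torque': array([0.0653, 0.0357, 0.0501]), 'opening': np.float64(0.0144)}
[{"offset": [0.6, 2.9, 4.0], "rotation": [-0.001, 0.002, -0.002]}, {"offset": [0.5, 2.9, 4.0], "rotation": [-0.001, 0.002, -0.002]}, {"offset": [0.5, 2.9, 4.0], "rotation": [-0.001, 0.002, -0.002]}]
tot 4.997626589123333 mm/row [-0.14555765  0.27564248 -0.396156  ]
```

View pics/s3.png

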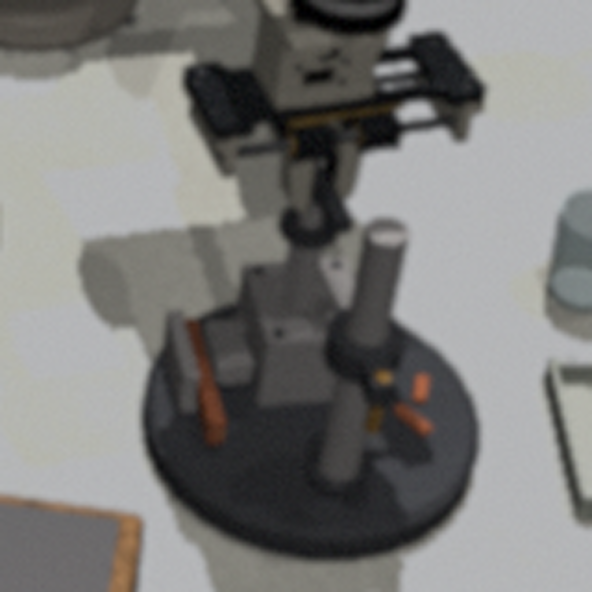

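Emit:
apply_moves([
  {"offset": [1,4,-1],"rotation": [-0.001,0.003,-0.003]},
  {"offset": [1,4,0],"rotation": [-0.001,0.002,-0.003]},
  {"offset": [0,0,0],"rotation": [0,0,0]},
  {"offset": [0,0,0],"rotation": [0,0,0]},
])

```text
time: 9.65
tool_pos: [0.5139, 0.2838, 0.2628]
tool_rot: [-3.141, 0.004, -2.723]
contact_force: [-0.1, 0.4, -3.5]
opening: 0.0143
```

```bash
python3 - <<'E'
from h import *
s=observe();print({k:np.round(v,4) for k,v in s.items() if k!='joint_efforts'})
plan([.5133,.2845,.246],-2.721,3)
p=read_camera('top');cv2.imwrite('pics/t3.png',cv2.resize(p['img'][...,::-1][180:280,150:270],None,fx=5,fy=5,interpolation=cv2.INTER_CUBIC))
print(tip_of('key',p)[:2])
p=read_camera('scene');print(tip_of('key',p)[:2])
s=observe();p=read_camera('wrist');save(p,'w4.png');print(s['tool_pos'])
E
```

```text
{'time': np.float64(9.65), 'qpos': array([ 3.7410e-01,  4.7710e-01,  1.3953e+00, -3.0000e-04,  1.2655e+00,
       -1.6153e+00]), 'qvel': array([ 0.0085, -0.009 , -0.0074,  0.0048,  0.0058,  0.0019]), 'tool_pos': array([0.5139, 0.2838, 0.2628]), 'tool_rot': array([-3.1411,  0.0037, -2.7229]), 'contact_force': array([-0.0855,  0.4326, -3.4982]), 'torque': array([0.101 , 0.0036, 0.0552]), 'opening': np.float64(0.0143)}
[{"offset": [0.1, 0.3, 5.6], "rotation": [-0.0, 0.001, -0.001]}, {"offset": [0.1, 0.3, 5.6], "rotation": [-0.0, 0.001, -0.001]}, {"offset": [0.1, 0.3, 5.6], "rotation": [-0.0, 0.001, -0.001]}]
tot 5.611584589189326 mm/row [-0.02612212  0.21087659 -0.11050225]
[{'location': [0.39, 0.008, -0.0024], 'score': 0.71}, {'location': [0.5207, -0.2496, 0.0749], 'score': 0.24}]
[{'location': [0.5127, 0.2854, 0.1055], 'score': 0.77}, {'location': [0.3889, -0.5312, -0.0007], 'score': 0.35}]
[0.51384447 0.28358591 0.26230755]
```

View pics/w4.png

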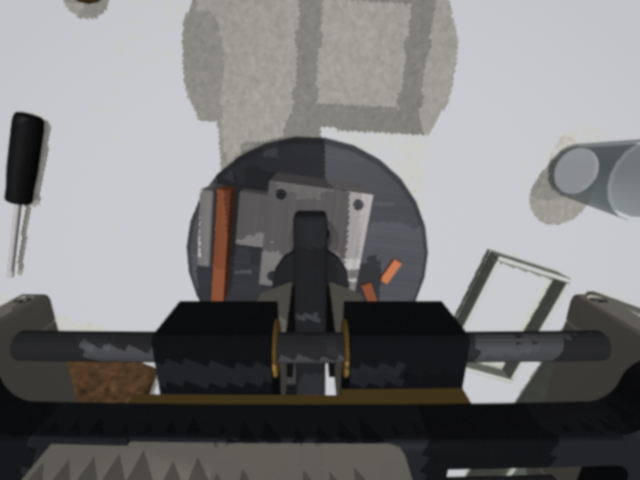

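Emit:
apply_moves([
  {"offset": [0,1,5],"rotation": [0,0.003,0]},
  {"offset": [0,0,5],"rotation": [0,0,0]},
  {"offset": [0,0,4],"rotation": [0,0,0]},
  {"offset": [0,0,4],"rotation": [0,0,0]},
  {"offset": [0,0,2],"rotation": [0,0,0]},
])

```text
time: 10.32
tool_pos: [0.5134, 0.2848, 0.2405]
tool_rot: [3.142, -0.0, -2.723]
contact_force: [-0.4, 0.4, -3.4]
opening: 0.0143
```

Emit:
apply_moves([
  {"offset": [0,0,4],"rotation": [0,0,0]},
  {"offset": [0,0,4],"rotation": [0,0,0]},
  {"offset": [0,0,4],"rotation": [0,0,0]},
  {"offset": [0,0,2],"rotation": [0,0,0]},
  {"offset": [0,0,0],"rotation": [0,0,0]},
])

```text
time: 10.73
tool_pos: [0.513, 0.2847, 0.2235]
tool_rot: [3.141, -0.002, -2.723]
contact_force: [-0.6, 1.3, -3.0]
opening: 0.014
```

```bash
python3 - <<'E'
from h import *
s=observe();print({k:np.round(v,4) for k,v in s.items() if k!='joint_efforts'})
E
```

```text
{'time': np.float64(10.7333), 'qpos': array([ 3.7600e-01,  5.1420e-01,  1.4471e+00,  3.0000e-04,  1.1826e+00,
       -1.6133e+00]), 'qvel': array([ 0.0003,  0.003 ,  0.0025, -0.0004, -0.0012,  0.0009]), 'tool_pos': array([0.513 , 0.2847, 0.2235]), 'tool_rot': array([ 3.1412e+00, -2.4000e-03, -2.7232e+00]), 'contact_force': array([-0.5629,  1.2576, -2.9931]), 'torque': array([ 1.63e-01,  1.00e-04, -2.18e-02]), 'opening': np.float64(0.014)}
```

Tip is ~30.5 mm below the mouth, with little force. Press lightly onto the rim, then search anticlockwise.

Emit:
apply_moves([
  {"offset": [0,0,2],"rotation": [0,0,0]},
  {"offset": [0,0,2],"rotation": [0,0,0]},
  {"offset": [0,0,1],"rotation": [0,0,0]},
])

```text
time: 10.98
tool_pos: [0.514, 0.2853, 0.2206]
tool_rot: [3.141, 0.002, -2.723]
contact_force: [-1.3, -0.2, 4.0]
opening: 0.0148
```

Emit:
apply_moves([
  {"offset": [0,0,1],"rotation": [0,0,-0.05]},
  {"offset": [0,0,1],"rotation": [0,0,-0.05]},
  {"offset": [0,0,1],"rotation": [0,0,-0.05]},
  {"offset": [0,0,1],"rotation": [0,0,-0.05]},
  {"offset": [0,0,1],"rotation": [0,0,-0.05]},
])

```text
time: 11.4
tool_pos: [0.5143, 0.2861, 0.2197]
tool_rot: [-3.141, 0.008, -2.464]
contact_force: [-1.5, -0.4, -3.0]
opening: 0.0141
```

Emit:
apply_moves([
  {"offset": [0,0,1.5],"rotation": [0,-0.004,-0.05]},
  {"offset": [0,0,1.5],"rotation": [0,0,-0.05]},
  {"offset": [0,0,1.5],"rotation": [0,0,-0.05]},
  {"offset": [0,0,1.5],"rotation": [0,0,-0.05]},
])

```text
time: 11.73
tool_pos: [0.5129, 0.286, 0.2141]
tool_rot: [-3.14, 0.01, -2.254]
contact_force: [-2.5, -0.2, 7.8]
opening: 0.0144
```

```bash
python3 - <<'E'
from h import *
s=observe();print({k:np.round(v,4) for k,v in s.items() if k!='joint_efforts'})
E
```

```text
{'time': np.float64(11.7333), 'qpos': array([ 0.3766,  0.5195,  1.4666,  0.0042,  1.1464, -2.084 ]), 'qvel': array([-6.000e-04,  4.400e-03,  9.100e-03,  7.100e-03, -3.250e-02,
       -6.236e-01]), 'tool_pos': array([0.5129, 0.286 , 0.2141]), 'tool_rot': array([-3.1404,  0.0099, -2.2535]), 'contact_force': array([-2.5015, -0.154 ,  7.7763]), 'torque': array([ 0.2118,  0.5504, -0.2653]), 'opening': np.float64(0.0144)}
```

Emit:
apply_moves([
  {"offset": [0,0,1],"rotation": [0,-0.008,0.02]},
  {"offset": [0,0,2],"rotation": [0,0,0]},
  {"offset": [0,0,2],"rotation": [0,0,0]},
  {"offset": [0,0,2],"rotation": [0,0,0]},
])

```text
time: 12.07
tool_pos: [0.5137, 0.2869, 0.2134]
tool_rot: [-3.138, 0.025, -2.272]
contact_force: [-5.4, -1.2, 11.3]
opening: 0.0141
```

```bash
python3 - <<'E'
from h import *
s=observe();print({k:np.round(v,4) for k,v in s.items() if k!='joint_efforts'})
E
```

```text
{'time': np.float64(12.0667), 'qpos': array([ 0.3753,  0.5155,  1.4759,  0.0097,  1.1263, -2.0691]), 'qvel': array([ 0.0022, -0.0047,  0.0118,  0.0042, -0.0298,  0.0021]), 'tool_pos': array([0.5137, 0.2869, 0.2134]), 'tool_rot': array([-3.138 ,  0.0252, -2.272 ]), 'contact_force': array([-5.4452, -1.1614, 11.293 ]), 'torque': array([-0.1631,  1.1278, -0.0679]), 'opening': np.float64(0.0141)}
```

```bash
python3 - <<'E'
from h import *
p=read_camera('scene');cv2.imwrite('pics/s4.png',cv2.resize(p['img'][...,::-1][180:340,340:500],None,fx=3.7,fy=3.7,interpolation=cv2.INTER_CUBIC))
s=observe();p=read_camera('wrist');save(p,'w5.png');print(s['tool_pos'])
E
```

```text
[0.51368959 0.28688302 0.21339371]
```

View pics/s4.png

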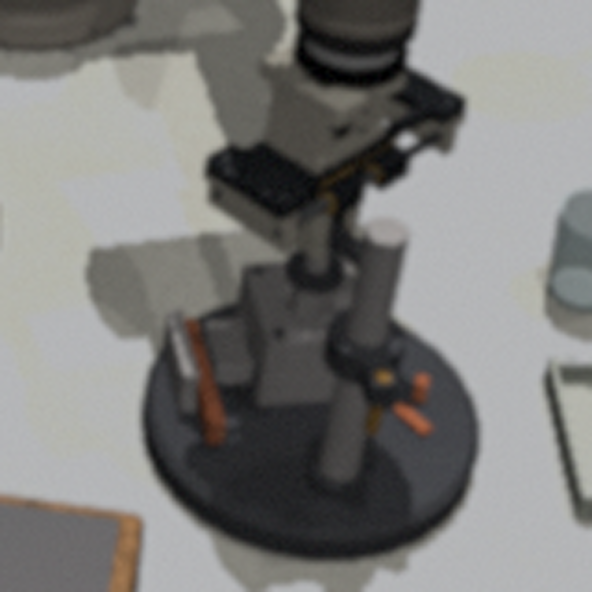

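View pics/w5.png

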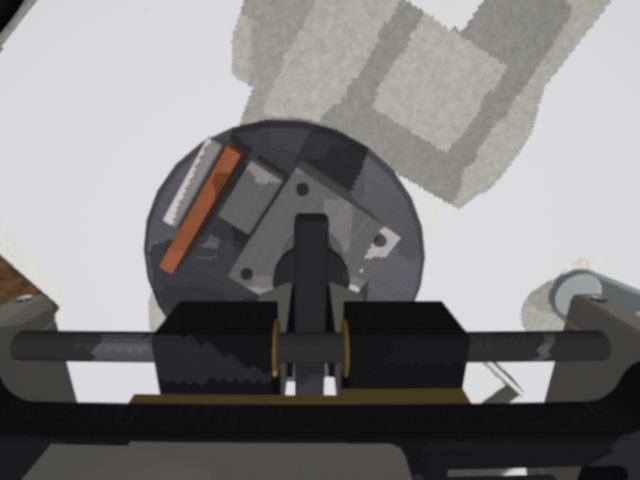

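```bash
python3 - <<'E'
from h import *
p=read_camera('scene')
for d in (.033,.036,.04,.046):
  u=proj(p,[[.512,.2845,.095-d+.072]])[0]; print(d,u,(u-[340,180])*3.7)
im=p['img'][...,::-1][235:275,395:455]
cv2.imwrite('pics/s5.png',cv2.resize(im,None,fx=12,fy=12,interpolation=cv2.INTER_CUBIC))
for z in (.13,.138,.117,.125): print(z,[(u-[395,235])*12 for u in [proj(p,[[.512+.022,.2845,z]])[0],proj(p,[[.512-.022,.2845,z]])[0]]])
E
```

```text
0.033 [424.94786997 249.71321714] [314.30711889 257.93890341]
0.036 [424.80485241 250.54319181] [313.77795394 261.00980968]
0.04 [424.61479009 251.64591913] [313.07472332 265.08990076]
0.046 [424.33103418 253.29169233] [312.02482646 271.17926161]
0.13 [array([353.38323894, 255.40044891]), array([360.68448754, 125.90320895])]
0.138 [array([358.01617116, 228.72778782]), array([365.21849173,  99.382349  ])]
0.117 [array([345.92989488, 298.28016023]), array([353.38807532, 168.55195977])]
0.125 [array([350.50561738, 271.96011381]), array([357.86777966, 142.37176737])]
```

View pics/s5.png

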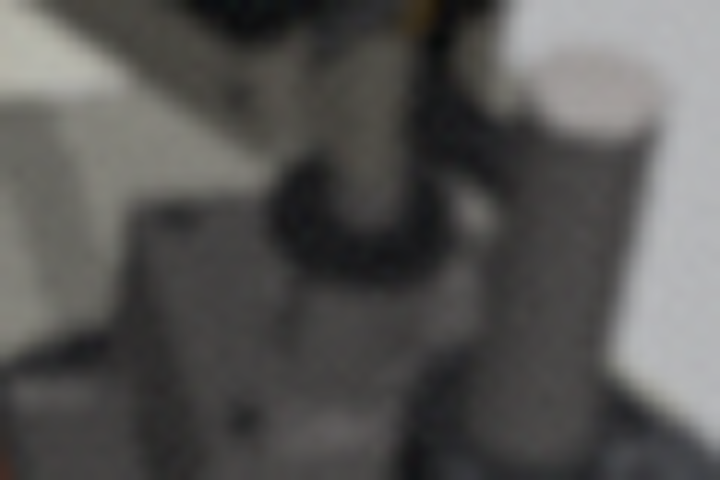

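```bash
python3 - <<'E'
from h import *
plan([.5128,.2855,.2135],-2.275,2)
E
```

```text
[{"offset": [0.8, -0.1, -0.1], "rotation": [-0.002, 0.013, 0.002]}, {"offset": [0.8, -0.1, -0.1], "rotation": [-0.002, 0.013, 0.002]}]
tot 0.8213252375813445 mm/row [-0.2106066   1.43992087  0.17602134]
```

Emit:
apply_moves([
  {"offset": [1,0,-1],"rotation": [-0.002,0.02,0]},
  {"offset": [1,0,0],"rotation": [-0.002,0.02,0]},
  {"offset": [0.5,0,0],"rotation": [0,0.01,0]},
  {"offset": [0,0,1],"rotation": [0,0,0]},
])

```text
time: 12.55
tool_pos: [0.5125, 0.2856, 0.214]
tool_rot: [-3.142, -0.024, -2.273]
contact_force: [0.1, 2.1, 6.2]
opening: 0.014
```

```bash
python3 - <<'E'
from h import *
s=observe();print({k:np.round(v,4) for k,v in s.items() if k in('tool_pos','tool_rot','contact_force','torque')})
plan([.5128,.2855,.210],-2.275,2)
E
```

```text
{'tool_pos': array([0.5125, 0.2856, 0.214 ]), 'tool_rot': array([-3.1415, -0.0238, -2.273 ]), 'contact_force': array([0.0836, 2.0668, 6.1916]), 'torque': array([ 0.623 ,  0.0728, -0.1572])}
[{"offset": [-0.1, -0.1, 2.0], "rotation": [-0.0, -0.012, 0.001]}, {"offset": [-0.1, -0.1, 2.0], "rotation": [-0.0, -0.012, 0.001]}]
tot 2.003260148326361 mm/row [-0.00547588 -1.3624857   0.11366242]
```

Emit:
apply_moves([
  {"offset": [0,0,1],"rotation": [0,-0.005,0.03]},
  {"offset": [0,0,2],"rotation": [0,0,0.02]},
  {"offset": [0,0,2],"rotation": [0,0,0.02]},
  {"offset": [0,0,2],"rotation": [0,0,0]},
])

```text
time: 12.88
tool_pos: [0.5132, 0.2863, 0.2079]
tool_rot: [-3.139, -0.015, -2.346]
contact_force: [-2.2, 0.2, 16.3]
opening: 0.0143
```

```bash
python3 - <<'E'
from h import *
s=observe();print({k:np.round(v,4) for k,v in s.items() if k in('tool_pos','tool_rot','contact_force','torque')})
E
```

```text
{'tool_pos': array([0.5132, 0.2863, 0.2079]), 'tool_rot': array([-3.1392, -0.0152, -2.3463]), 'contact_force': array([-2.191 ,  0.1526, 16.2728]), 'torque': array([0.3048, 0.3727, 0.0018])}
```

Emit:
apply_moves([
  {"offset": [0,0,0.5],"rotation": [0,-0.005,0.07]},
  {"offset": [0,-0.2,0.5],"rotation": [0,0,0.07]},
  {"offset": [0,-0.2,0.5],"rotation": [0,0,0.07]},
  {"offset": [0,-0.2,0.5],"rotation": [0,0,0.07]},
  {"offset": [0,-0.2,0.5],"rotation": [0,0,0.07]},
  {"offset": [0,-0.2,0.5],"rotation": [0,0,0.07]},
], grip_force=60)

```text
time: 13.38
tool_pos: [0.5135, 0.2861, 0.2081]
tool_rot: [-3.136, -0.005, -2.779]
contact_force: [-0.9, 2.3, 2.6]
opening: 0.0142
```

```bash
python3 - <<'E'
from h import *
s=observe();print({k:np.round(v,4) for k,v in s.items() if k in('tool_pos','tool_rot','contact_force','torque','qpos')})
E
```

```text
{'qpos': array([ 0.3806,  0.5331,  1.4606, -0.0065,  1.1531, -1.5504]), 'tool_pos': array([0.5135, 0.2861, 0.2081]), 'tool_rot': array([-3.1355, -0.0051, -2.7787]), 'contact_force': array([-0.9417,  2.2853,  2.5619]), 'torque': array([0.3953, 0.4153, 0.2877])}
```

Emit:
apply_moves([
  {"offset": [0,-0.2,0.5],"rotation": [-0.003,0,0.08]},
  {"offset": [0,-0.2,0.5],"rotation": [-0.003,0,0.08]},
  {"offset": [0,-0.2,0.5],"rotation": [0,0,0.08]},
  {"offset": [0,-0.2,0.5],"rotation": [0,0,0.08]},
  {"offset": [0,-0.2,0.5],"rotation": [0,0,0.08]},
  {"offset": [0,-0.2,0.5],"rotation": [0,0,0.08]},
])

```text
time: 13.88
tool_pos: [0.5134, 0.2848, 0.2081]
tool_rot: [-3.139, -0.001, 3.008]
contact_force: [-1.1, 0.9, 2.9]
opening: 0.0143
```

```bash
python3 - <<'E'
from h import *
s=observe();print({k:np.round(v,4) for k,v in s.items() if k in('tool_pos','tool_rot','contact_force','torque','qpos')})
E
```

```text
{'qpos': array([ 0.3767,  0.5305,  1.4653, -0.0019,  1.1482, -1.0595]), 'tool_pos': array([0.5134, 0.2848, 0.2081]), 'tool_rot': array([-3.1389e+00, -1.2000e-03,  3.0078e+00]), 'contact_force': array([-1.0822,  0.8956,  2.9014]), 'torque': array([0.2957, 0.3705, 0.3763])}
```

Emit:
apply_moves([
  {"offset": [0,-0.2,0.5],"rotation": [-0.003,0,0.07]},
  {"offset": [0,-0.2,0.5],"rotation": [0,0,0.07]},
  {"offset": [0,-0.2,0.5],"rotation": [0,0,0.07]},
  {"offset": [0,-0.2,0.5],"rotation": [0,0,0.07]},
])

```text
time: 14.22
tool_pos: [0.513, 0.284, 0.2081]
tool_rot: [3.141, 0.001, 2.718]
contact_force: [-1.2, 1.5, 3.7]
opening: 0.0139
```

```bash
python3 - <<'E'
from h import *
s=observe();print({k:np.round(v,4) for k,v in s.items() if k in('tool_pos','tool_rot','contact_force','torque','qpos')})
E
```

```text
{'qpos': array([ 3.7500e-01,  5.2780e-01,  1.4699e+00, -2.0000e-04,  1.1430e+00,
       -7.7170e-01]), 'tool_pos': array([0.513 , 0.284 , 0.2081]), 'tool_rot': array([3.1411e+00, 7.0000e-04, 2.7176e+00]), 'contact_force': array([-1.2409,  1.4614,  3.6683]), 'torque': array([0.2167, 0.3744, 0.3564])}
```

Emit:
apply_moves([
  {"offset": [0,-0.2,0.5],"rotation": [0,0,0.06]},
  {"offset": [0,-0.2,0.5],"rotation": [0,0,0.06]},
  {"offset": [0,-0.1,0.5],"rotation": [0,0,0.06]},
])

```text
time: 14.47
tool_pos: [0.5127, 0.2838, 0.2081]
tool_rot: [3.14, 0.002, 2.531]
contact_force: [-2.0, 0.5, 2.9]
opening: 0.0141
```

```bash
python3 - <<'E'
from h import *
s=observe();print({k:np.round(v,4) for k,v in s.items() if k in('tool_pos','tool_rot','contact_force','torque','qpos')})
E
```

```text
{'qpos': array([ 3.7500e-01,  5.2660e-01,  1.4723e+00, -6.0000e-04,  1.1406e+00,
       -5.8510e-01]), 'tool_pos': array([0.5127, 0.2838, 0.2081]), 'tool_rot': array([3.1401e+00, 1.7000e-03, 2.5312e+00]), 'contact_force': array([-2.018 ,  0.5171,  2.8922]), 'torque': array([0.1765, 0.4074, 0.3308])}
```

Emit:
apply_moves([
  {"offset": [0,-0.1,0.5],"rotation": [0,0,0.05]},
  {"offset": [0,-0.1,0.5],"rotation": [0,0,0.05]},
])

```text
time: 14.63
tool_pos: [0.5125, 0.2837, 0.2081]
tool_rot: [3.139, 0.002, 2.428]
contact_force: [-2.4, 0.1, 2.3]
opening: 0.0144
```

```bash
python3 - <<'E'
from h import *
s=observe();print({k:np.round(v,4) for k,v in s.items() if k in('tool_pos','tool_rot','contact_force','torque','qpos')})
E
```

```text
{'qpos': array([ 3.7520e-01,  5.2580e-01,  1.4735e+00, -1.2000e-03,  1.1392e+00,
       -4.8130e-01]), 'tool_pos': array([0.5125, 0.2837, 0.2081]), 'tool_rot': array([3.1394e+00, 2.4000e-03, 2.4278e+00]), 'contact_force': array([-2.355 ,  0.1402,  2.276 ]), 'torque': array([0.1742, 0.3786, 0.3714])}
```

Emit:
apply_moves([
  {"offset": [0,-0.1,0.5],"rotation": [0,0,0.05]},
  {"offset": [0,-0.1,0.5],"rotation": [0,0,0.05]},
])

```text
time: 14.8
tool_pos: [0.5123, 0.2835, 0.2081]
tool_rot: [3.139, 0.003, 2.325]
contact_force: [-0.5, 0.7, 3.3]
opening: 0.0142
```

```bash
python3 - <<'E'
from h import *
s=observe();print({k:np.round(v,4) for k,v in s.items() if k in('tool_pos','tool_rot','contact_force','torque','qpos')})
p=read_camera('wrist');save(p,'w6.png')
p=read_camera('top');cv2.imwrite('pics/t6.png',cv2.resize(p['img'][...,::-1][165:285,160:265],None,fx=5,fy=5,interpolation=cv2.INTER_CUBIC))
E
```

```text
{'qpos': array([ 0.3754,  0.5251,  1.4748, -0.0017,  1.1379, -0.3781]), 'tool_pos': array([0.5123, 0.2835, 0.2081]), 'tool_rot': array([3.1387e+00, 2.8000e-03, 2.3250e+00]), 'contact_force': array([-0.5253,  0.6909,  3.3109]), 'torque': array([0.1215, 0.4054, 0.3379])}
```

View pics/w6.png

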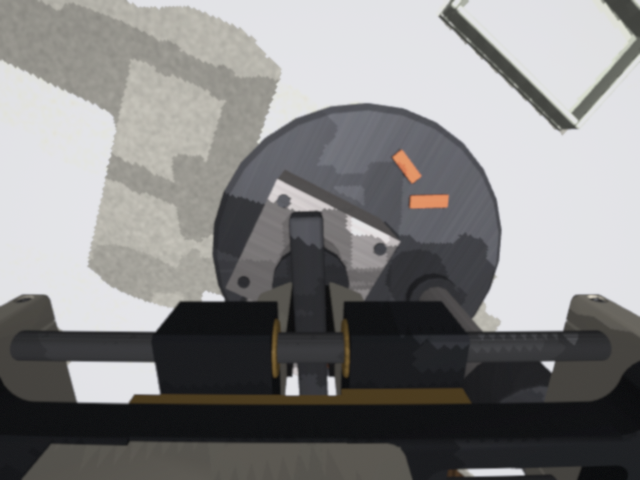

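Emit:
apply_moves([
  {"offset": [0,0,0.5],"rotation": [0,0,0.05]},
  {"offset": [0,0,0.5],"rotation": [0,0,0.04]},
])

```text
time: 15.07
tool_pos: [0.5125, 0.2834, 0.2081]
tool_rot: [3.138, 0.004, 2.24]
contact_force: [-2.6, 0.7, 4.1]
opening: 0.0144
```

```bash
python3 - <<'E'
from h import *
s=observe();print({k:np.round(v,4) for k,v in s.items() if k in('tool_pos','tool_rot','contact_force','torque','qpos')})
p=read_camera('wrist');save(p,'w7.png')
a=[]
for n in ('w5','w6','w7'):
    i=cv2.imread(f'pics/{n}.png')[195:310,230:390]; a.append(cv2.resize(i,None,fx=1.66*1.0,fy=1.66*3/1.5,interpolation=cv2.INTER_CUBIC))
cv2.imwrite('pics/cmp.png',np.hstack(a))
E
```

```text
{'qpos': array([ 0.3753,  0.5249,  1.4753, -0.0027,  1.1365, -0.2925]), 'tool_pos': array([0.5125, 0.2834, 0.2081]), 'tool_rot': array([3.1377, 0.0038, 2.2398]), 'contact_force': array([-2.5794,  0.6607,  4.114 ]), 'torque': array([-0.0387,  0.4963,  0.4657])}
```

View pics/cmp.png

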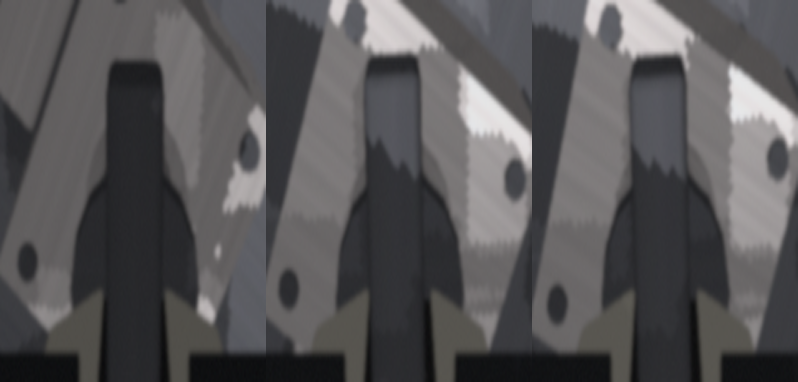

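View pics/t6.png

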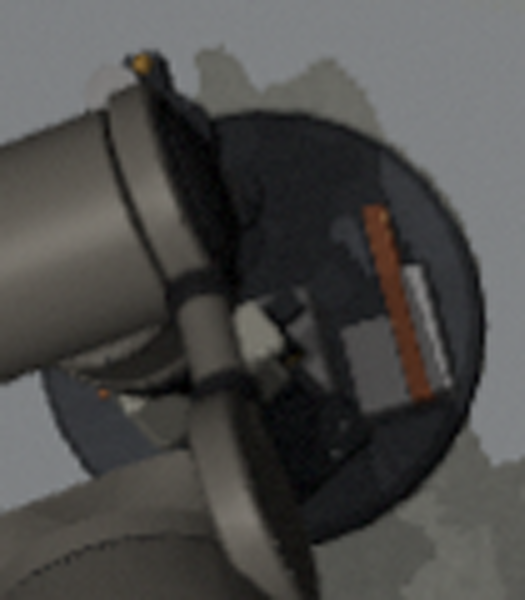

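Emit:
apply_moves([
  {"offset": [0,0,0.5],"rotation": [0,0,0.05]},
  {"offset": [0,0,0.5],"rotation": [0,0,0.04]},
])

```text
time: 15.28
tool_pos: [0.5123, 0.2832, 0.2081]
tool_rot: [3.137, 0.005, 2.153]
contact_force: [-2.4, -0.9, 4.2]
opening: 0.0143
```

```bash
python3 - <<'E'
from h import *
s=observe();print({k:np.round(v,4) for k,v in s.items() if k in('tool_pos','tool_rot','contact_force','torque','qpos')})
E
```

```text
{'qpos': array([ 0.3757,  0.5245,  1.476 , -0.0041,  1.1358, -0.2053]), 'tool_pos': array([0.5123, 0.2832, 0.2081]), 'tool_rot': array([3.1372, 0.0047, 2.1535]), 'contact_force': array([-2.362 , -0.948 ,  4.2243]), 'torque': array([-0.3307,  0.2991,  0.8748])}
```

Emit:
apply_moves([
  {"offset": [0,0,0],"rotation": [0,0,-0.06]},
  {"offset": [0,0,0],"rotation": [0,0,-0.06]},
  {"offset": [0,0,0],"rotation": [0,0,0]},
])

```text
time: 15.53
tool_pos: [0.5125, 0.283, 0.2082]
tool_rot: [3.138, 0.006, 2.284]
contact_force: [-0.7, 1.0, 1.0]
opening: 0.0143
```

```bash
python3 - <<'E'
from h import *
s=observe();print({k:np.round(v,4) for k,v in s.items() if k in('tool_pos','tool_rot','contact_force','torque','qpos')})
E
```

```text
{'qpos': array([ 0.3757,  0.5243,  1.4761, -0.005 ,  1.1355, -0.3357]), 'tool_pos': array([0.5125, 0.283 , 0.2082]), 'tool_rot': array([3.1377, 0.0062, 2.2843]), 'contact_force': array([-0.662 ,  1.019 ,  0.9868]), 'torque': array([0.1375, 0.1244, 0.0911])}
```

Emit:
apply_moves([
  {"offset": [0,0,-2],"rotation": [0,0,-0.03]},
  {"offset": [0,0,-5],"rotation": [0,0,0]},
  {"offset": [0,0,-8],"rotation": [0,0,0]},
  {"offset": [0,0,-10],"rotation": [0,0,0]},
])

```text
time: 15.87
tool_pos: [0.5119, 0.2826, 0.2299]
tool_rot: [-3.14, 0.004, 2.313]
contact_force: [1.0, 1.6, -4.4]
opening: 0.014
```

```bash
python3 - <<'E'
from h import *
s=observe();print({k:np.round(v,4) for k,v in s.items() if k in('tool_pos','tool_rot','contact_force','torque','qpos')})
E
```

```text
{'qpos': array([ 0.3753,  0.5039,  1.4462, -0.0047,  1.1913, -0.3654]), 'tool_pos': array([0.5119, 0.2826, 0.2299]), 'tool_rot': array([-3.1402,  0.0041,  2.3133]), 'contact_force': array([ 0.962 ,  1.588 , -4.3837]), 'torque': array([ 0.3177, -0.4333,  0.0019])}
```

Out freely. Keep lifting.

Emit:
apply_moves([
  {"offset": [0,0,-12],"rotation": [0,0,0]},
  {"offset": [0,0,-15],"rotation": [0,0,0]},
  {"offset": [0,0,-20],"rotation": [0,0,0]},
  {"offset": [0,0,-20],"rotation": [0,0,0]},
  {"offset": [0,0,-10],"rotation": [0,0,0]},
])

```text
time: 16.28
tool_pos: [0.5106, 0.2814, 0.3118]
tool_rot: [-3.134, 0.004, 2.309]
contact_force: [0.6, -0.3, -3.7]
opening: 0.0142
```

```bash
python3 - <<'E'
from h import *
s=observe();print({k:np.round(v,4) for k,v in s.items() if k in('tool_pos','tool_rot','contact_force','torque','qpos')})
p=read_camera('wrist');save(p,'w8.png')
plan([.5205,-.2505,.305],2.75,16)
E
```

```text
{'qpos': array([ 0.3751,  0.4397,  1.3189, -0.0065,  1.389 , -0.3615]), 'tool_pos': array([0.5106, 0.2814, 0.3118]), 'tool_rot': array([-3.1337,  0.0039,  2.3086]), 'contact_force': array([ 0.5597, -0.2968, -3.6657]), 'torque': array([-0.022 , -0.0699,  0.0158])}
[{"offset": [-25.0, -21.9, 0.8], "rotation": [-0.0, 0.0, -0.028]}, {"offset": [-24.4, -22.6, 0.8], "rotation": [-0.0, 0.0, -0.028]}, {"offset": [-23.8, -23.3, 0.7], "rotation": [-0.0, 0.0, -0.028]}, {"offset": [-23.1, -23.9, 0.7], "rotation": [-0.0, 0.0, -0.028]}, {"offset": [-22.4, -24.6, 0.7], "rotation": [-0.0, 0.0, -0.028]}, {"offset": [-21.7, -25.2, 0.7], "rotation": [-0.0, 0.0, -0.028]}, {"offset": [-21.0, -25.8, 0.7], "rotation": [-0.0, 0.0, -0.028]}, {"offset": [-20.3, -26.3, 0.7], "rotation": [-0.0, 0.0, -0.028]}, {"offset": [-19.6, -26.9, 0.7], "rotation": [-0.0, 0.0, -0.028]}, {"offset": [-18.8, -27.4, 0.6], "rotation": [-0.0, 0.0, -0.028]}, {"offset": [-18.1, -27.9, 0.6], "rotation": [-0.0, 0.0, -0.028]}, {"offset": [-17.3, -28.4, 0.6], "rotation": [-0.0, 0.0, -0.028]}, {"offset": [-16.5, -28.9, 0.6], "rotation": [-0.0, 0.0, -0.028]}, {"offset": [-15.7, -29.3, 0.6], "rotation": [-0.0, 0.0, -0.028]}, {"offset": [-14.9, -29.7, 0.6], "rotation": [-0.0, 0.0, -0.028]}, {"offset": [-14.1, -30.1, 0.5], "rotation": [-0.0, 0.0, -0.028]}]
tot 33.26299497779019 mm/row [ -0.34487281   0.21954286 -25.2928195 ]
```

View pics/w8.png

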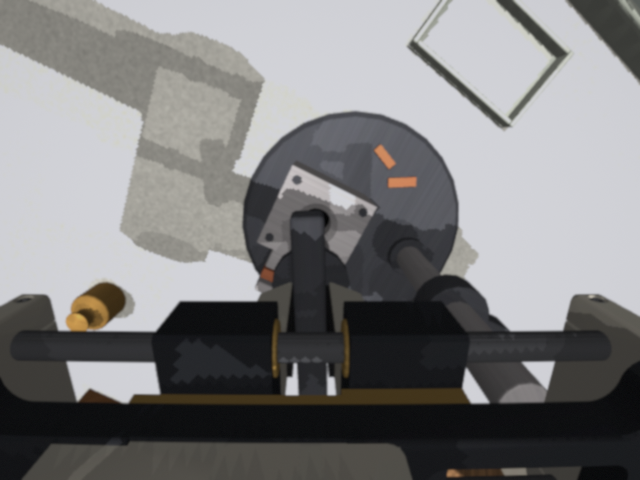

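Emit:
apply_moves([
  {"offset": [-13,-11,0],"rotation": [-0.005,0.003,0]},
  {"offset": [-25,-22,0],"rotation": [0,0,0]},
  {"offset": [-25,-22,0],"rotation": [0,0,0]},
  {"offset": [-25,-22,0],"rotation": [0,0,0]},
  {"offset": [-25,-22,0],"rotation": [0,0,0]},
  {"offset": [-25,-22,0],"rotation": [0,0,0]},
  {"offset": [-25,-22,0],"rotation": [0,0,0]},
  {"offset": [-25,-22,0],"rotation": [0,0,0]},
  {"offset": [-25,-22,0],"rotation": [0,0,0]},
  {"offset": [-25,-22,0],"rotation": [0,0,0]},
  {"offset": [-25,-22,0],"rotation": [0,0,0]},
])

```text
time: 17.25
tool_pos: [0.5112, -0.0783, 0.3155]
tool_rot: [-3.136, -0.002, 2.313]
contact_force: [0.4, -0.2, -4.0]
opening: 0.0143
```

```bash
python3 - <<'E'
from h import *
s=observe();print({k:np.round(v,4) for k,v in s.items() if k in('tool_pos','tool_rot','contact_force','torque','qpos')})
plan([.5205,-.2505,.305],2.31,7)
E
```

```text
{'qpos': array([-0.2985,  0.3123,  1.5016, -0.0035,  1.3321, -1.0396]), 'tool_pos': array([ 0.5112, -0.0783,  0.3155]), 'tool_rot': array([-3.1365e+00, -2.1000e-03,  2.3126e+00]), 'contact_force': array([ 0.3682, -0.2185, -3.9886]), 'torque': array([-0.0157, -0.0604, -0.0237])}
[{"offset": [-19.0, -15.6, 1.5], "rotation": [-0.001, -0.0, 0.0]}, {"offset": [-19.0, -15.6, 1.5], "rotation": [-0.001, -0.0, 0.0]}, {"offset": [-19.0, -15.6, 1.5], "rotation": [-0.001, -0.0, 0.0]}, {"offset": [-19.1, -15.6, 1.5], "rotation": [-0.001, -0.0, 0.0]}, {"offset": [-19.1, -15.6, 1.5], "rotation": [-0.001, -0.0, 0.0]}, {"offset": [-19.1, -15.6, 1.5], "rotation": [-0.001, -0.0, 0.0]}, {"offset": [-19.1, -15.6, 1.5], "rotation": [-0.001, -0.0, 0.0]}]
tot 24.68439917995794 mm/row [-0.29417238 -0.11884534  0.151652  ]
```

Emit:
apply_moves([
  {"offset": [-22,-18,2],"rotation": [-0.003,0,0]},
  {"offset": [-22,-18,2],"rotation": [-0.002,0,0]},
  {"offset": [-22,-18,2],"rotation": [0,0,0]},
  {"offset": [-21,-17,2],"rotation": [0,0,0]},
  {"offset": [-20,-16,2],"rotation": [0,0,0]},
  {"offset": [-14,-12,1],"rotation": [0,0,0]},
  {"offset": [-6,-4,0],"rotation": [0,0,0]},
  {"offset": [0,0,0],"rotation": [0,0,0]},
])

```text
time: 17.92
tool_pos: [0.5146, -0.2572, 0.3028]
tool_rot: [-3.134, -0.008, 2.298]
contact_force: [0.7, -0.2, -3.2]
opening: 0.0142
```

```bash
python3 - <<'E'
from h import *
s=observe();print({k:np.round(v,4) for k,v in s.items() if k in('tool_pos','tool_rot','contact_force','torque','time')})
p=read_camera('top');cv2.imwrite('pics/t9.png',cv2.resize(p['img'][...,::-1][165:285,160:265],None,fx=5,fy=5,interpolation=cv2.INTER_CUBIC))
cv2.imwrite('pics/t9b.png',cv2.resize(p['img'][...,::-1][200:285,345:445],None,fx=7,fy=7,interpolation=cv2.INTER_CUBIC))
print([(q,tip_of(q,p)[:1]) for q in ('rack_hole','rack')])
p=read_camera('scene');cv2.imwrite('pics/s9.png',cv2.resize(p['img'][...,::-1][180:290,190:310],None,fx=5,fy=5,interpolation=cv2.INTER_CUBIC))
print([(q,tip_of(q,p)[:1]) for q in ('rack_hole','key')])
plan([.5213,-.2525,.26],2.31,3)
E
```

```text
{'time': np.float64(17.9167), 'tool_pos': array([ 0.5146, -0.2572,  0.3028]), 'tool_rot': array([-3.1341, -0.0079,  2.2984]), 'contact_force': array([ 0.7226, -0.2277, -3.2249]), 'torque': array([-0.0197, -0.0254, -0.0316])}
[('rack_hole', []), ('rack', [{'location': [0.5228, -0.2523, -0.0032], 'score': 0.62}])]
[('rack_hole', [{'location': [0.5183, -0.2518, 0.0761], 'score': 0.67}]), ('key', [{'location': [0.5107, -0.2534, 0.1422], 'score': 0.58}])]
[{"offset": [-1.0, 2.0, 14.5], "rotation": [-0.002, -0.002, -0.002]}, {"offset": [-1.0, 2.0, 14.5], "rotation": [-0.002, -0.002, -0.002]}, {"offset": [-0.9, 2.0, 14.5], "rotation": [-0.002, -0.002, -0.002]}]
tot 14.67981907278849 mm/row [-0.37347629 -0.40549363 -0.42215643]
```

View pics/t9.png

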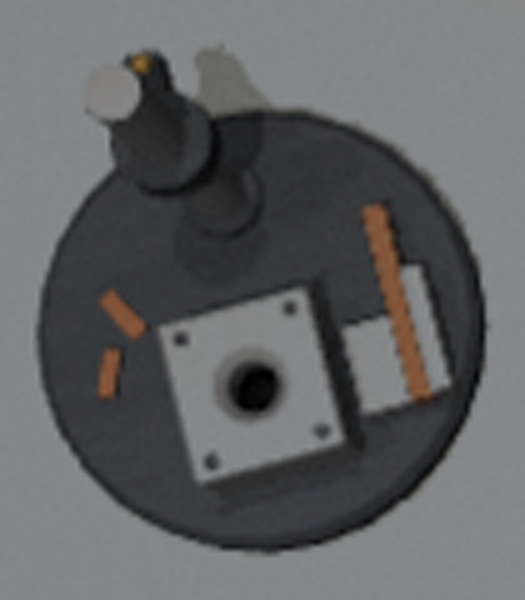

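View pics/s9.png

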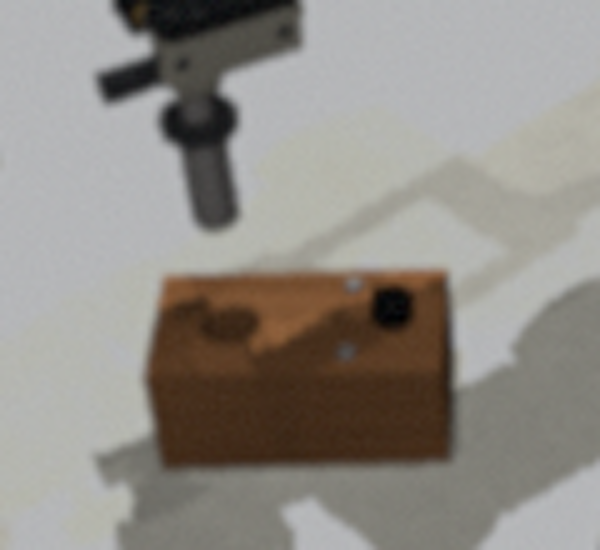

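```bash
python3 - <<'E'
from h import *
p=read_camera('scene')
print(ray(p,[[235.8,244.6]],.075))
p=read_camera('top')
# rack outline crop corners from c1 (top face): measured at start
c=np.array([[128,243],[553,152],[608,375],[178,475]])/7+[345,200]
g=ray(p,c,.075);print(g)
yv=(g[0]-g[1]+g[3]-g[2]);yv/=np.linalg.norm(yv);ctr=g.mean(0);print(ctr-yv*.04, np.arctan2(yv[1],yv[0])-np.pi/2)
k=ray(p,np.array([[233,335]])/7+[345,200],.093)[0];print('from knob',k-yv*.095)
cv2.imwrite('pics/t9b.png',cv2.resize(p['img'][...,::-1][200:285,345:445],None,fx=7,fy=7,interpolation=cv2.INTER_CUBIC))
s=observe();p=read_camera('wrist');save(p,'w9.png');print(s['tool_pos'])
E
```

```text
[[ 0.52290516 -0.25187044  0.075     ]]
[[ 0.53490569 -0.12136944  0.075     ]
 [ 0.57142572 -0.28581425  0.075     ]
 [ 0.4850197  -0.3046583   0.075     ]
 [ 0.44602443 -0.13963247  0.075     ]]
[ 0.51828024 -0.25185761  0.075     ] 0.22531027963018313
from knob [ 0.51848323 -0.25146608  0.093     ]
[ 0.51524409 -0.25469994  0.30362591]
```

View pics/w9.png

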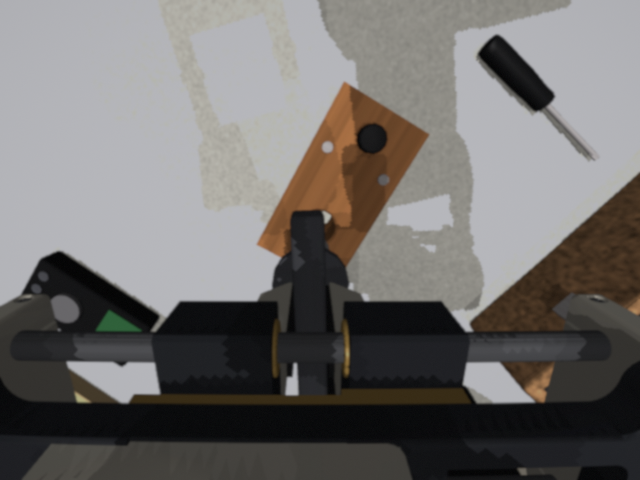

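Emit:
apply_moves([
  {"offset": [-2,2,12],"rotation": [-0.003,-0.003,-0.004]},
  {"offset": [-1,2,14],"rotation": [-0.003,-0.003,-0.004]},
  {"offset": [0,0,14],"rotation": [0,0,0]},
  {"offset": [0,0,8],"rotation": [0,0,0]},
  {"offset": [0,0,2],"rotation": [0,0,0]},
  {"offset": [0,0,0],"rotation": [0,0,0]},
])

```text
time: 18.87
tool_pos: [0.5212, -0.2524, 0.2537]
tool_rot: [3.141, 0.003, 2.314]
contact_force: [0.5, -0.4, -4.2]
opening: 0.0139
```

```bash
python3 - <<'E'
from h import *
s=observe();print({k:np.round(v,4) for k,v in s.items() if k in('tool_pos','tool_rot','contact_force','torque','time')})
p=read_camera('scene');cv2.imwrite('pics/s10.png',cv2.resize(p['img'][...,::-1][190:290,200:300],None,fx=6,fy=6,interpolation=cv2.INTER_CUBIC))
print([(q,tip_of(q,p)[:1]) for q in ('rack_hole','key')])
plan([.5208,-.2530,.245],2.31,2)
E
```

```text
{'time': np.float64(18.8667), 'tool_pos': array([ 0.5212, -0.2524,  0.2537]), 'tool_rot': array([3.1410e+00, 3.1000e-03, 2.3137e+00]), 'contact_force': array([ 0.4504, -0.4096, -4.2252]), 'torque': array([-0.0389,  0.0513,  0.0404])}
[('rack_hole', [{'location': [0.5167, -0.2528, 0.0764], 'score': 0.84}]), ('key', [{'location': [0.5196, -0.2501, 0.0975], 'score': 0.67}])]
[{"offset": [0.2, -0.3, 4.9], "rotation": [0.001, 0.003, 0.002]}, {"offset": [0.2, -0.3, 4.9], "rotation": [0.001, 0.003, 0.002]}]
tot 4.909105971820252 mm/row [0.06109998 0.29865557 0.20154405]
```

View pics/s10.png

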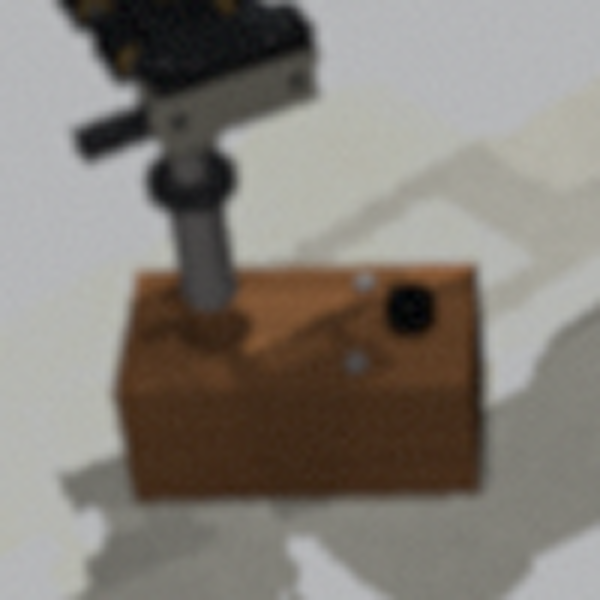

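Emit:
apply_moves([
  {"offset": [0,0,6],"rotation": [0,0.003,0]},
  {"offset": [0,0,6],"rotation": [0,0,0]},
  {"offset": [0,0,5],"rotation": [0,0,0]},
  {"offset": [0,0,5],"rotation": [0,0,0]},
  {"offset": [0,0,4],"rotation": [0,0,0]},
])

```text
time: 19.43
tool_pos: [0.5226, -0.2537, 0.2293]
tool_rot: [3.139, 0.007, 2.313]
contact_force: [-0.7, 0.2, -4.3]
opening: 0.0141
```

Emit:
apply_moves([
  {"offset": [1.5,-0.5,2],"rotation": [0,0.006,0]},
  {"offset": [0,0,5],"rotation": [0,0,0]},
  {"offset": [0,0,6],"rotation": [0,0,0]},
  {"offset": [0,0,6],"rotation": [0,0,0]},
])

```text
time: 19.77
tool_pos: [0.5211, -0.2529, 0.2084]
tool_rot: [3.139, 0.001, 2.313]
contact_force: [0.3, 0.0, -4.0]
opening: 0.0143
```

```bash
python3 - <<'E'
from h import *
s=observe();print({k:np.round(v,4) for k,v in s.items() if k in('tool_pos','tool_rot','contact_force','torque','time')})
p=read_camera('scene');cv2.imwrite('pics/s11.png',cv2.resize(p['img'][...,::-1][190:290,200:300],None,fx=6,fy=6,interpolation=cv2.INTER_CUBIC))
E
```

```text
{'time': np.float64(19.7667), 'tool_pos': array([ 0.5211, -0.2529,  0.2084]), 'tool_rot': array([3.1392e+00, 8.0000e-04, 2.3131e+00]), 'contact_force': array([ 0.322 ,  0.0358, -4.0052]), 'torque': array([-0.0065,  0.002 , -0.0008])}
```

View pics/s11.png

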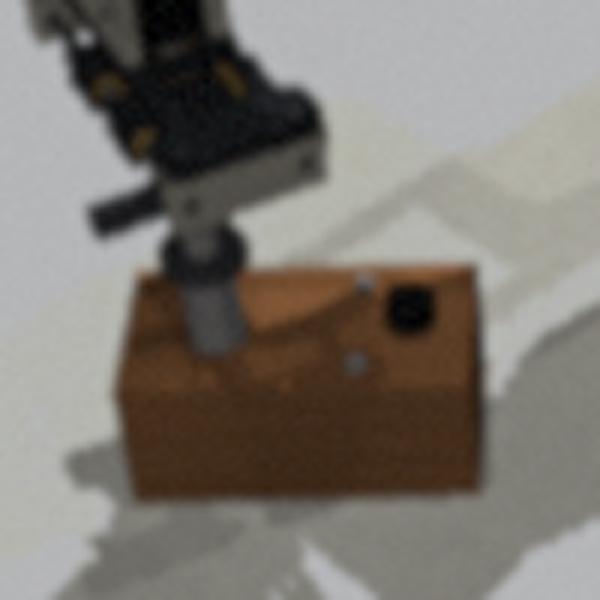

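In the hole, no contact force. Lower to the collar seat (TCP ≈ 0.166).

Emit:
apply_moves([
  {"offset": [0,0,7],"rotation": [0,0,0]},
  {"offset": [0,0,7],"rotation": [0,0,0]},
  {"offset": [0,0,7],"rotation": [0,0,0]},
  {"offset": [0,0,7],"rotation": [0,0,0]},
  {"offset": [0,0,6],"rotation": [0,0,0]},
  {"offset": [0,0,2],"rotation": [0,0,0]},
])

```text
time: 20.32
tool_pos: [0.5205, -0.2524, 0.1666]
tool_rot: [3.14, -0.002, 2.313]
contact_force: [-0.2, 0.8, -4.0]
opening: 0.0141
```

```bash
python3 - <<'E'
from h import *
s=observe();print({k:np.round(v,4) for k,v in s.items() if k in('tool_pos','tool_rot','contact_force','torque','time')})
E
```

```text
{'time': np.float64(20.3167), 'tool_pos': array([ 0.5205, -0.2524,  0.1666]), 'tool_rot': array([ 3.1399e+00, -2.1000e-03,  2.3131e+00]), 'contact_force': array([-0.226 ,  0.8005, -3.9781]), 'torque': array([ 0.0389,  0.0361, -0.0058])}
```

Emit:
apply_moves([
  {"offset": [0,0,1],"rotation": [0,0,0]},
  {"offset": [0,0,1],"rotation": [0,0,0]},
])

```text
time: 20.48
tool_pos: [0.5204, -0.2522, 0.1661]
tool_rot: [3.14, -0.002, 2.313]
contact_force: [-4.5, 1.3, 8.1]
opening: 0.0143
```

Emit:
apply_moves([
  {"offset": [0,0,-0.5],"rotation": [0,0,0]},
  {"offset": [0,0,0],"rotation": [0,0,0]},
  {"offset": [0,0,0],"rotation": [0,0,0]},
  {"offset": [0,0,0],"rotation": [0,0,0]},
  {"offset": [0,0,0],"rotation": [0,0,0]},
  {"offset": [0,0,0],"rotation": [0,0,0]},
  {"offset": [0,0,0],"rotation": [0,0,0]},
  {"offset": [0,0,0],"rotation": [0,0,0]},
], grip=0.5)

```text
time: 21.15
tool_pos: [0.5223, -0.2535, 0.1697]
tool_rot: [3.138, 0.006, 2.313]
contact_force: [0.0, 0.4, 0.2]
opening: 0.046
```

Emit:
apply_moves([
  {"offset": [0,0,-10],"rotation": [0,0,0]},
  {"offset": [0,0,-20],"rotation": [0,0,0]},
  {"offset": [0,0,-25],"rotation": [0,0,0]},
  {"offset": [0,0,-30],"rotation": [0,0,0]},
  {"offset": [0,0,-20],"rotation": [0,0,0]},
  {"offset": [0,0,0],"rotation": [0,0,0]},
])

```text
time: 21.65
tool_pos: [0.5209, -0.2528, 0.2804]
tool_rot: [3.139, 0.001, 2.313]
contact_force: [0.8, -0.4, -0.0]
opening: 0.0455
```

```bash
python3 - <<'E'
from h import *
s=observe();print({k:np.round(v,4) for k,v in s.items() if k in('tool_pos','tool_rot','contact_force','time')})
p=read_camera('scene');cv2.imwrite('pics/s12.png',cv2.resize(p['img'][...,::-1][190:290,200:300],None,fx=6,fy=6,interpolation=cv2.INTER_CUBIC))
print([(q,tip_of(q,p)[:1]) for q in ('rack_hole','key','key_bar','weight','driver','beaker','tray','meter')])
s=observe();p=read_camera('wrist');save(p,'w12.png');print([(q,tip_of(q,p)[:1]) for q in ('key','key_bar')])
E
```

```text
{'time': np.float64(21.65), 'tool_pos': array([ 0.5209, -0.2528,  0.2804]), 'tool_rot': array([3.1391e+00, 1.2000e-03, 2.3133e+00]), 'contact_force': array([ 0.8241, -0.4408, -0.0022])}
[('rack_hole', [{'location': [0.5197, -0.2522, 0.0772], 'score': 0.68}]), ('key', [{'location': [0.5178, -0.2517, 0.0062], 'score': 0.62}]), ('key_bar', [{'location': [0.5172, -0.2495, 0.1217], 'score': 0.95}]), ('weight', [{'location': [0.3921, 0.0076, -0.0005], 'score': 0.58}]), ('driver', []), ('beaker', [{'location': [0.3591, 0.5102, -0.0005], 'score': 0.66}]), ('tray', [{'location': [0.5342, 0.5293, 0.003], 'score': 0.87}]), ('meter', [{'location': [0.5179, -0.2514, 0.1235], 'score': 0.61}])]
[('key', [{'location': [0.5138, -0.2506, 0.0045], 'score': 0.8}]), ('key_bar', [{'location': [0.5174, -0.2536, 0.1216], 'score': 0.88}])]
```

View pics/s12.png

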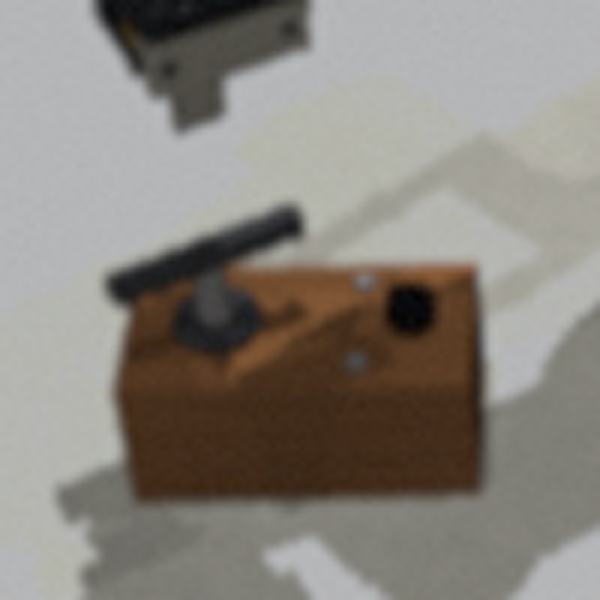

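View pics/w12.png

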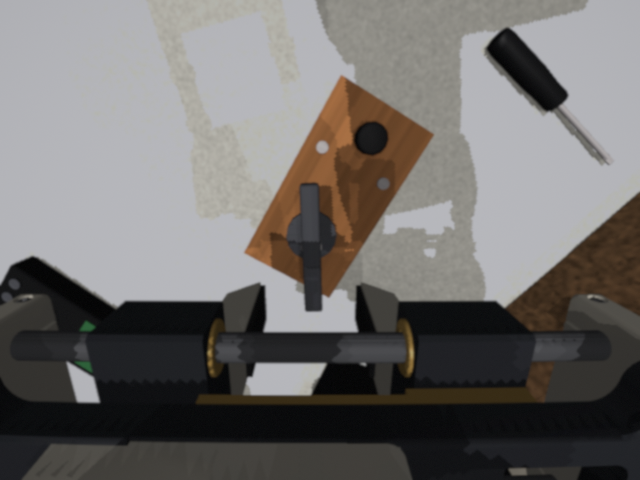

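```bash
python3 -c "
from cell import *
print(hand_in(), observe()['time'])"
```

```text
the job is handed in; nothing more can be done
the job is handed in; nothing more can be done
```

The job is done and handed in at about 22 s of the 64 s allowed. `hand_in` gives no verdict.

**Socket:** The key went down the bore with almost no force. I turned it anticlockwise to find the hexagon. It jammed once, about 5 mm short of home. Straightening it, easing it back about 0.07 rad and pressing brought the tip to about 46 mm below the mouth, worked out from the tool height.

**Cam:** I turned the key clockwise about 1.78 rad. The torque stayed near 0.35 N m, then rose to 0.87 N m at the stop. The cam angle itself cannot be read. In the top picture taken after I pulled the key out, the jaw has closed onto the copper bar.

**Return:** The key is back in the same rack hole. The seating force showed when the collar touched, and the last pictures show it upright with the collar flat on the rack. The networks put the tip at about 6 mm height and within 2 mm of the hole from the scene camera. The wrist camera put it about 6 mm off, which I take to be network error. The gripper was open and about 0.1 m above the key.

**Other things:** The weight, beaker and tray were measured within about 5 mm of where they started. I did not get a good final position for the driver, the meter (its reading fell on the key) or the jar; the last wrist picture shows the driver and the meter but not the jar. I noticed no contact with any of them.

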